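Gauge the groove wear of a feed roller

TASK

Without lifting it off the inspection stand, roll the grooved roller that is parked nearer the robot into the vee in the middle of the stand, let it settle there, and swing the clamp arm down onto it; leave the other roller parked. Then take the depth gauge from its rest, press it down upright on the clamped roller with its probe in the groove until the base sits flat on the roller, pause there to read the depth, and set it back upright on its rest. Last, tip the status lever fully away from the robot if the groove is deeper than 12 mm (worn), or fully towards the robot if it is shallower (good).

Things in the scene. Friction and masses are not known exactly. Their poses are not given: they have to be found in the camera images.
- stand: fixed grey stand, 236 (x) by 214 mm (y). Origin under its centre on the table; y runs along the rollers, -x is nearer the robot. A 90 degree vee lies along x = 0 (48 mm wide, rim 42 mm high), shallow parking troughs along x = -75 and +75 mm (38 mm high, 8 degree sides, crests and outer lips 42 mm high, lips end at x = +-109): a push rolls a roller over. End plates at y = +-93 mm, 58 mm high
- vee_seat (a point): point fixed to the stand where the middle of the axis of a roller settled in the vee lies, 60 mm above the table; axes as the stand
- vee_crown (a point): point fixed to the stand on the top of a settled roller at mid-length, over the groove, 90 mm above the table; axes as the stand
- roller_a: rubber roller, 60 mm diameter, 180 mm long, 0.5 kg, with a 20 mm wide groove all round it at mid-length. The two rollers differ only in the depth of the groove: about 8 mm in one, 16 mm in the other; which is not told. Origin on its axis at mid-length; y is its axis, x and z turn as it rolls. Starts in one of the two parking troughs of the stand, its axis 68 mm above the table
- roller_b: rubber roller, 60 mm diameter, 180 mm long, 0.5 kg, with a 20 mm wide groove all round it at mid-length. The two rollers differ only in the depth of the groove: about 8 mm in one, 16 mm in the other; which is not told. Origin on its axis at mid-length; y is its axis, x and z turn as it rolls. Starts in one of the two parking troughs of the stand, its axis 68 mm above the table
- clamp (a joint): angle of the clamp arm, rad: 0 = level with its pad on the top of a roller in the vee, 1.57 = upright, 1.9 = fully open, leaning outwards. It starts open and stays where it is left (friction 0.12 N m: about 2 N at the bar)
- clamp_hinge (a point): hinge of the clamp arm, fixed to the stand at its +y end, 118 mm from the middle and 98 mm above the table; the hinge runs along the stand's x. Its bracket reaches 108 mm up
- clamp_bar (a point): middle of the black cross bar at the free end of the clamp arm (48 mm long along x, 14 mm thick), 64 mm from the hinge; closed, it lies 54 mm to +y of the middle of the stand and 102 mm above the table
- gauge: depth gauge, loose, 0.3 kg. Origin at the centre of the flat underside of its steel base (38 mm along x, 56 mm along y, 12 mm thick); z up. A grey handle, 28 mm along x and 36 mm along y, rises to 92 mm above the underside. To measure, the 56 mm length of the base lies along the roller and bridges the groove
- gauge_grip (a point): middle of the gauge's handle, 60 mm above the underside of the base; gripped across its 28 mm thickness (x)
- gauge_probe (a joint): how far the gauge's 8 mm thick sprung probe is pushed in, m: 0 = free, 26 mm out below the middle of the base; 0.026 = flush. With the base flat, groove depth = 0.026 minus this. The spring takes 3 N at 18 mm. A black pointer on each narrow face of the handle rises with it along the white scale (25 mm above the underside when free)
- rest: fixed rest of the gauge, 80 mm along x and 110 mm along y: two pale aluminium rails with a gap between for the probe. Origin under its centre on the table; the gauge stands across the rails, its y along the rest's y, between end lips 6 mm higher that leave 4 mm to each side
- rest_top (a point): centre of the rest at the height of its rails, 45 mm above the table: where the gauge's origin lies at the start and in the end
- lever (a joint): status lever, rad: 0 = leaning fully towards the robot (-x), 1.0 = fully away (+x), 0.5 = upright. Starts near upright and stays where it is left
- lever_tip (a point): centre of the 26 mm ball at the tip of the black lever, 85 mm from its pivot; upright it is 107 mm above the table, at either end 97 mm
- lever_base: fixed grey block of the status lever, 70 mm along x, 50 mm along y, 25 mm high, turned by up to 0.2 rad. Origin under its centre on the table; the lever pivots 22 mm above it and swings along its x
- tape: roll of tape, 100 mm wide, 25 mm high; a bystander, to be left alone
- tester: hand-held cell tester, 145 x 68 x 42 mm; a bystander, to be left alone
Not all that is in view belongs to the job. What is shaped like the rest but pink is not meant.

How it is judged:
By the outcome, as a careful person would: the job done as asked, in the order asked, and still so for the second after the job is handed in, with the robot touching nothing.
It also fails if it takes over 72 s, if anything falls off the work surface, if the arm or the gripper's body presses on something with over 40 N, if the wrist force passes 120 N, or if a joint passes its speed limit or range.

ROBOT

A 6-joint arm with a two-finger parallel gripper is mounted at the origin on a cart in front of the work surface, level with it; the furniture and walls round the work are solid. World frame = base frame: x ahead of the robot, y to its left, z up, the work surface at z = 0. Lengths are in m, angles in degrees, forces in N, time in s.
With the tool pointing down it reaches from about 0.25 to 0.725 m from the base axis. Payload 9.7 kg.
Tool frame: the origin (TCP) lies at the very end of the fingers, on their centre line; the grasp point (between the pads) lies 19 mm behind it (bot.grip_depth is the distance from the TCP to the grasp point, in m); z points along the fingers, y is the direction in which the jaws open and shut (so a half turn about z gives the same grasp; the last joint's range is limited). The gripper opens to 85 mm and grips with 20 to 120 N. Pads are 22 mm wide; open, the fingers measure 114 mm over their backs; the gripper's body (76 mm by 85 mm) begins 54 mm behind the grasp point. The pads swing forward as they close: fully open they stand 13 mm farther back than shut.
Start: joints at [66.291, 4.979, 10.078, 95.1, 0, 90], TCP at [0.221, 0.504, 0.209] pointing down, gripper open.
Joint ranges: [-179.16, 179.16], [-48.56, 103.87], [-65.8, 70.77], [-126.05, 130.52], [-82.76, 87.17], [-180, 180]. Speed limits (degrees/s): [127.2, 127.2, 147.25, 180, 180, 180].

INTERFACE

Orientations are given as [roll, pitch, yaw] about the fixed x, y, z axes, in that order (R = Rz(yaw) Ry(pitch) Rx(roll)).
In Python, from workcell import bot, viewer gives the robot as it stands.
- The arm moves only by the tool arm_command, never from a script. Its argument "motion" is a list of rows, each a list of 3 entries, a list of its own where there are three numbers: the opening, from 0 (shut) to 1 (fully open), then the shift along the tool's x, y, z in units of 60 mm (1.0 is 60 mm), then the turn, a rotation vector about the tool's x, y, z in units of 6 degrees (1.0 is 6 degrees). A call has 1 to 12 rows; each row shifts and turns the commanded pose from where the row before left it, along the tool's axes as they then stand; what a row does not reach is not made up. A row lasts 1/8 s, in which the tool goes at most 62.5 mm and 10.7 degrees, less where a joint would pass 70% of its speed; a pose out of reach is approached as far as the arm can. A call is refused whole if a number of a shift passes 1 or a number of a turn 1, either way. A call with a gripper value outside its range is refused whole. The fingers move at their own pace and stop on an object; "newtons" is the grip in N (left out, the last holds). Time passes only in rows, so rows that do not move let the fingers close. It gives the time, the measured TCP pose, the force and the opening at its end, in the units of the state.
- bot.get_obs(): the state, without advancing time (a new reading comes with each control period).
- viewer.camera(name): name is "scene" or "side" or "wrist"; returns the picture (480x640x3 uint8, blue, green, red); there is no depth.
- viewer.calibration(name): a dict with "fx", "fy", "cx", "cy" (pixels), "T" (4x4, takes a point from camera to world coordinates). Camera axes: x right, y down, z forward; pixel columns grow to the right and rows downward; lengths in m; the calibration is good to about 2 mm. The wrist camera is an equidistant fisheye: a pixel r from the principal point sees the ray r / f radians off the axis. A picture is of the moment at which its call begins: read the wrist's pose just before it. calibration takes no time and is no camera call; for the wrist camera it gives the pose at the moment of the call.
- bot.job_done(): hands the job in, once; it reports no verdict.
The state is a dict: "time": time; "q": joint angles; "qd": joint speeds; "joint_efforts": joint torques, N m; "ee_pos": TCP position; "tcp_rot": TCP orientation; "wrist_force": force on the tool from outside, world axes, zero at the start; "torque": the same for the moment, N m; "opening": finger opening in m.
Only numpy, scipy, OpenCV 4.12 (cv2) and the standard library are available. Lean on these libraries where they do the work, as an engineer would, in place of code of your own. Each camera call takes 0.05 s, during which the arm holds its last target.

## Working session

There is one attempt and no reset: what is moved stays moved. The work goes in short steps, Python scripts to look and compute and a tool call to move; the robot and the scene stay as the last step left them, time stands still between calls to the robot, and variables do not carry over. Pictures are saved under pics/ and viewed, and the job is handed in when it is done.

Besides the shell and the picture viewer there is one more tool, called after "Call:" as name(argument=value, ...) on one line, values as JSON. arm_command: Moves the arm, as the interface text tells. Its arguments: {"type":"object","properties":{"motion":{"type":"array"},"newtons":{"type":"number"}},"required":["motion"]}

```bash
mkdir -p pics; ls
python3 - <<'E'
from workcell import bot, viewer
import cv2
print(bot.get_obs())
for n in ("scene","side","wrist"):
    c=viewer.calibration(n); print(n,{k:(v if k!='T' else v.round(4).tolist()) for k,v in c.items()})
    cv2.imwrite(f"pics/{n}0.png",viewer.camera(n))
E
```

```text
pics
{'time': 0.0, 'q': array([6.62911200e+01, 5.01082645e+00, 1.00338471e+01, 9.50994164e+01,
       3.39191768e-04, 9.00009657e+01]), 'qd': array([ 0.01578088,  0.03293765,  0.02191875,  0.01087594, -0.0187389 ,
        0.05728915]), 'joint_efforts': array([-8.02708400e-04, -5.20377231e+01,  4.64820850e+01,  1.59375777e-02,
       -7.56582449e-05,  8.83763569e-07]), 'ee_pos': array([0.22104222, 0.50334078, 0.20818028]), 'tcp_rot': array([-1.79923604e+02, -3.37903805e-04,  1.56290154e+02]), 'wrist_force': array([0.1951943 , 0.18362472, 0.98289263]), 'torque': array([-0.01789385,  0.01411959,  0.00822671]), 'opening': 0.08557813252139711}
scene {'fx': 585.1455057811943, 'fy': 585.1455057811943, 'cx': 319.4757009531653, 'cy': 237.27255122118746, 'T': [[0.7225, -0.3389, 0.6027, -0.4547], [-0.6911, -0.3814, 0.614, -1.0432], [0.0218, -0.8601, -0.5097, 0.9178], [0.0, 0.0, 0.0, 1.0]]}
side {'fx': 494.38007107523083, 'fy': 494.38007107523083, 'cx': 319.5446912011808, 'cy': 237.6626271541155, 'T': [[0.8195, -0.3676, 0.4395, -0.0704], [-0.5727, -0.5019, 0.6481, -0.9567], [-0.0177, -0.7829, -0.6219, 0.9655], [0.0, 0.0, 0.0, 1.0]]}
wrist {'fx': 371.64829954431775, 'fy': 371.64829954431775, 'cx': 320.0808466049024, 'cy': 239.2046408950141, 'T': [[0.402, 0.8712, 0.2817, 0.1494], [0.9156, -0.3824, -0.124, 0.5355], [-0.0003, 0.3078, -0.9515, 0.3729], [0.0, 0.0, 0.0, 1.0]]}
```

View pics/scene0.png

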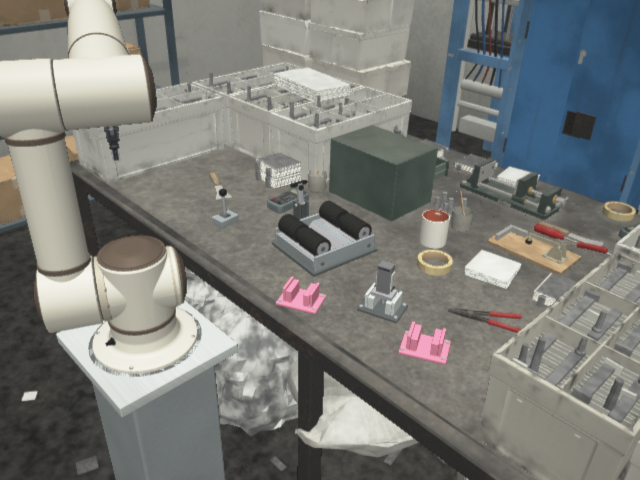

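View pics/side0.png

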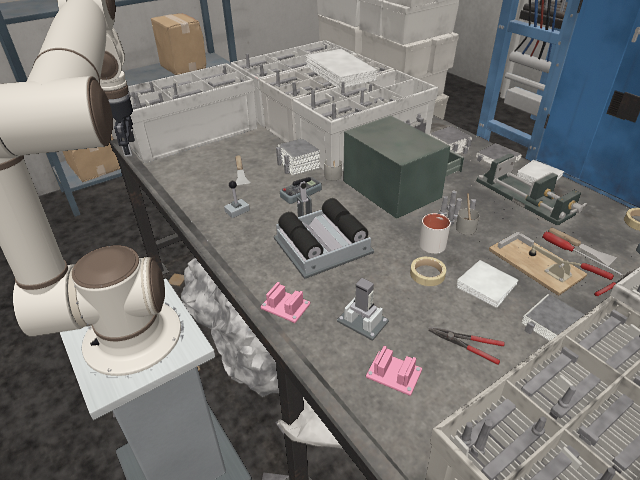

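View pics/wrist0.png

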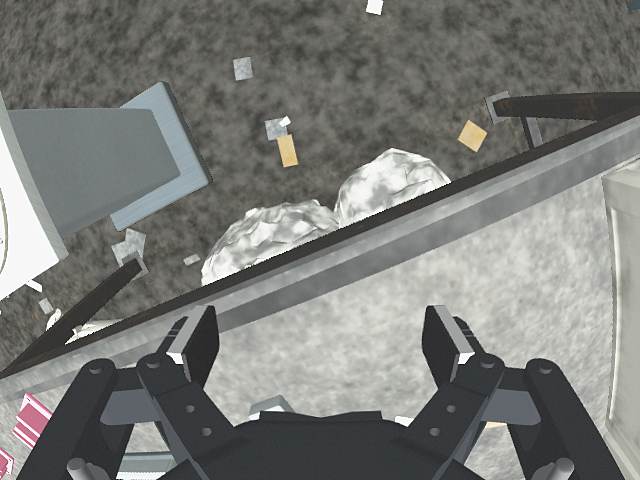

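The scene view shows the stand with two black rollers at (325,237). The gauge on its grey and pale rest is at (384,290), and two pink decoys are at (301,293) and (426,342). The lever is at (224,205) and the tape at (435,262). I'll enlarge these next.

Run:
```python
import cv2,numpy as np
s=cv2.imread("pics/scene0.png"); d=cv2.imread("pics/side0.png")
a=cv2.resize(s[165:335,195:420],None,fx=3.5,fy=3.5,interpolation=cv2.INTER_CUBIC); cv2.imwrite("pics/c1.png",a)
a=cv2.resize(d[165:345,215:400],None,fx=3.3,fy=3.3,interpolation=cv2.INTER_CUBIC); cv2.imwrite("pics/c2.png",a)
```

```text
(no output)
```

View pics/c1.png

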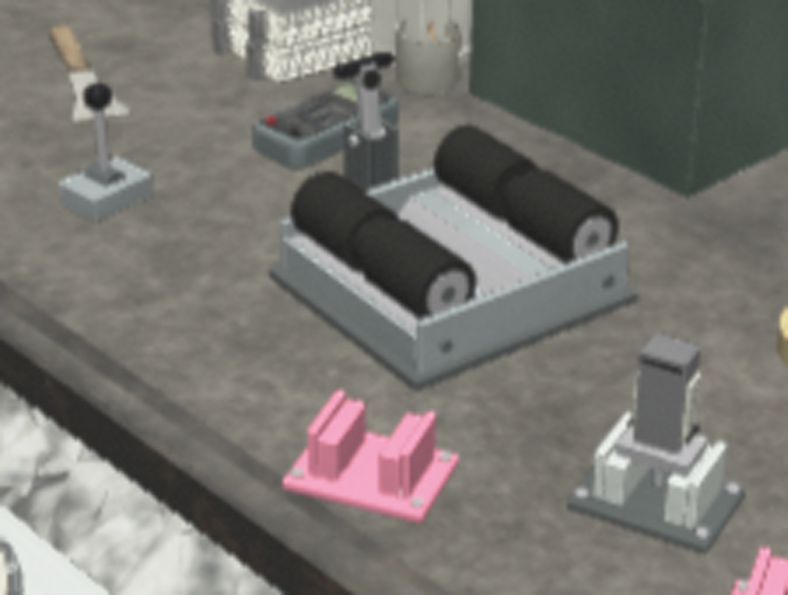

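View pics/c2.png

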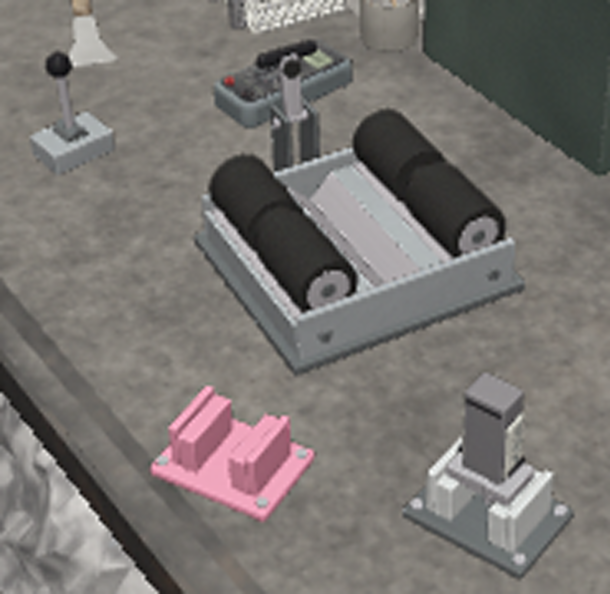

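```bash
cat > h.py <<'E'
import numpy as np, cv2
from scipy.spatial.transform import Rotation as R
def ray(c,uv):
    T=np.array(c['T']); u=(uv[0]-c['cx'])/c['fx']; v=(uv[1]-c['cy'])/c['fy']
    if c.get('fish'):
        r=np.hypot(u,v); d=np.array([np.sin(r)*u/r,np.sin(r)*v/r,np.cos(r)]) if r>1e-9 else np.array([0,0,1.])
    else: d=np.array([u,v,1.]); d/=np.linalg.norm(d)
    return T[:3,3],T[:3,:3]@d
def onz(c,uv,z):
    o,d=ray(c,uv); return o+d*(z-o[2])/d[2]
def tri(c1,p1,c2,p2):
    A=np.zeros((3,3));b=np.zeros(3)
    for c,p in((c1,p1),(c2,p2)):
        o,d=ray(c,p); M=np.eye(3)-np.outer(d,d); A+=M; b+=M@o
    return np.linalg.solve(A,b)
def proj(c,P):
    T=np.array(c['T']); q=T[:3,:3].T@(np.asarray(P)-T[:3,3])
    if c.get('fish'):
        th=np.arctan2(np.hypot(q[0],q[1]),q[2]); n=np.hypot(q[0],q[1])
        return np.array([c['cx']+c['fx']*th*q[0]/n,c['cy']+c['fy']*th*q[1]/n])
    return np.array([c['cx']+c['fx']*q[0]/q[2],c['cy']+c['fy']*q[1]/q[2]])
def cal(n):
    from workcell import viewer
    c=dict(viewer.calibration(n)); c['fish']=n=='wrist'; return c
def shot(n,f):
    from workcell import viewer
    c=cal(n); im=viewer.camera(n); cv2.imwrite(f"pics/{f}.png",im); return c,im
def S(x,y): return (x/3.5+195,y/3.5+165)
def D(x,y): return (x/3.3+215,y/3.3+165)
E
python3 - <<'E'
from h import *
s=cal('scene');d=cal('side')
for n,a,b,z in [("plate-y left",(415,322),(296,318),.058),("plate-y right",(627,248),(513,240),.058),("rollerA -y end",(449,292),(328,289),.068),("rollerB -y end",(592,238),(478,235),.068),
 ("lever ball",(97,96),(58,64),.107),("gauge top",(670,352),(494,389),.137),("clampbar",(364,66),(287,53),.15)]:
    print(n,onz(s,S(*a),z).round(4),onz(d,D(*b),z).round(4),tri(s,S(*a),d,D(*b)).round(4))
E
```

```text
plate-y left [ 0.4769 -0.073   0.058 ] [ 0.4768 -0.0735  0.058 ] [ 0.4768 -0.0733  0.058 ]
plate-y right [ 0.6863 -0.1073  0.058 ] [ 0.6917 -0.0997  0.058 ] [ 0.6975 -0.0958  0.0505]
rollerA -y end [ 0.5161 -0.0702  0.068 ] [ 0.5136 -0.0681  0.068 ] [ 0.5092 -0.0761  0.0745]
rollerB -y end [ 0.6635 -0.088   0.068 ] [ 0.6629 -0.0854  0.068 ] [ 0.6604 -0.0896  0.0708]
lever ball [0.468  0.3296 0.107 ] [0.4677 0.3331 0.107 ] [0.4658 0.3273 0.1096]
gauge top [ 0.497  -0.3084  0.137 ] [ 0.5026 -0.3013  0.137 ] [ 0.5083 -0.2973  0.1284]
clampbar [0.6265 0.153  0.15  ] [0.6237 0.1568 0.15  ] [0.6159 0.1428 0.1584]
```

Call:
arm_command(motion=[[1, [0, 0, -0.2], [0, 0, -0.95]], [1, [0, 0, -0.2], [0, 0, -0.95]], [1, [0, 0, -0.2], [0, 0, -0.93]], [1, [-0.8, -0.4, -0.1], [0, 0, 0]], [1, [-0.8, -0.4, -0.1], [0, 0, 0]], [1, [-0.8, -0.4, -0.1], [0, 0, 0]], [1, [-0.8, -0.4, -0.1], [0, 0, 0]], [1, [-0.8, -0.4, -0.1], [0, 0, 0]], [1, [-0.8, -0.4, -0.1], [0, 0, 0]], [1, [0, 0, 0], [0, 0, 0]], [1, [0, 0, 0], [0, 0, 0]]])

```text
time: 1.52
ee_pos: [0.4901, 0.3268, 0.2805]
tcp_rot: [-180.0, -0.0, 173.2]
wrist_force: [-0.3, 1.3, -0.2]
opening: 0.0856
```

```bash
cat >> h.py <<'E'
def go(p,yaw=None):
    "total shift in tool units for a tool-down target"
    from workcell import bot
    o=bot.get_obs(); r=R.from_euler('xyz',o['tcp_rot'],degrees=True)
    print('now',o['ee_pos'].round(4),o['tcp_rot'].round(2),'t',round(o['time'],2),'F',o['wrist_force'].round(1),'shift units',(r.inv().apply(np.asarray(p)-o['ee_pos'])/.06).round(3), '' if yaw is None else 'turnz %.2f'%(-((yaw-o['tcp_rot'][2]+180)%360-180)/6))
E
python3 - <<'E'
from h import *
c,im=shot('wrist','w1'); go([.64,.0,.32],173.3)
print(c['T'].round(3))
E
```

```text
now [0.4897 0.3272 0.2807] [-1.7999e+02 -3.0000e-02  1.7330e+02] t 1.57 F [-0.3  1.2 -0.6] shift units [-3.124 -5.124 -0.656] turnz -0.00
[[ 0.118  0.945  0.305  0.412]
 [ 0.993 -0.112 -0.036  0.336]
 [ 0.     0.307 -0.952  0.445]
 [ 0.     0.     0.     1.   ]]
```

View pics/w1.png

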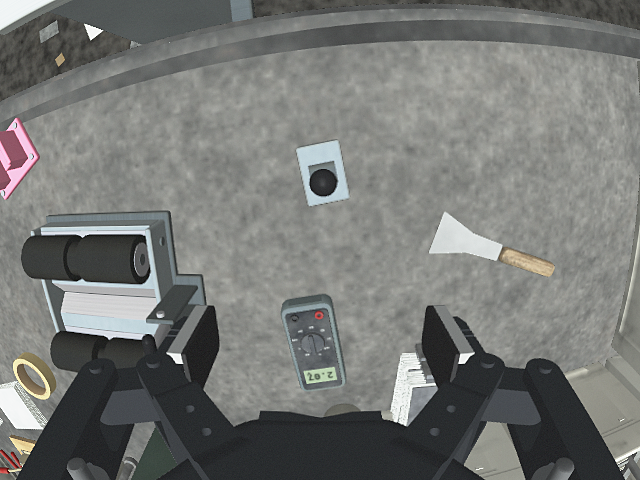

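The wrist view shows the lever block with corners near (297,148), (338,140), (349,197) and (308,207), with its ball at (323,183). The tester is at (313,340) and the stand at the left.

Call:
arm_command(motion=[[1, [-0.5, -0.8, -0.1], [0, 0, 0]], [1, [-0.5, -0.85, -0.1], [0, 0, 0]], [1, [-0.5, -0.85, -0.1], [0, 0, 0]], [1, [-0.5, -0.85, -0.1], [0, 0, 0]], [1, [-0.5, -0.85, -0.1], [0, 0, 0]], [1, [-0.5, -0.85, -0.1], [0, 0, 0]], [1, [0, 0, 0], [0, 0, 0]], [1, [0, 0, 0], [0, 0, 0]]])

```text
time: 2.58
ee_pos: [0.6332, 0.006, 0.3168]
tcp_rot: [180.0, -0.0, 173.3]
wrist_force: [-0.2, -0.6, -0.2]
opening: 0.0854
```

Run:
```python
from h import *
import pickle
c,im=shot('wrist','w2'); pickle.dump(c,open('w2.pkl','wb')); go([.6,.0,.3],173.3)
cw=dict(c); T=np.array([[0.118,.945,.305,.412],[.993,-.112,-.036,.336],[0,.307,-.952,.445],[0,0,0,1]]); cw['T']=T
q=[onz(cw,p,.025) for p in [(297,148),(338,140),(349,197),(308,207)]]
for p in q: print(p.round(4))
print('base',np.mean(q,0).round(4),'ball',onz(cw,(323,183),.107).round(4))
```

```text
now [0.6331 0.0064 0.3171] [179.98  -0.   173.37] t 2.62 F [-0.4  0.5 -0.2] shift units [ 0.535 -0.17   0.284] turnz 0.01
[0.4367 0.307  0.025 ]
[0.4332 0.3537 0.025 ]
[0.4998 0.3592 0.025 ]
[0.506  0.3108 0.025 ]
base [0.4689 0.3327 0.025 ] ball [0.4668 0.3323 0.107 ]
```

View pics/w2.png

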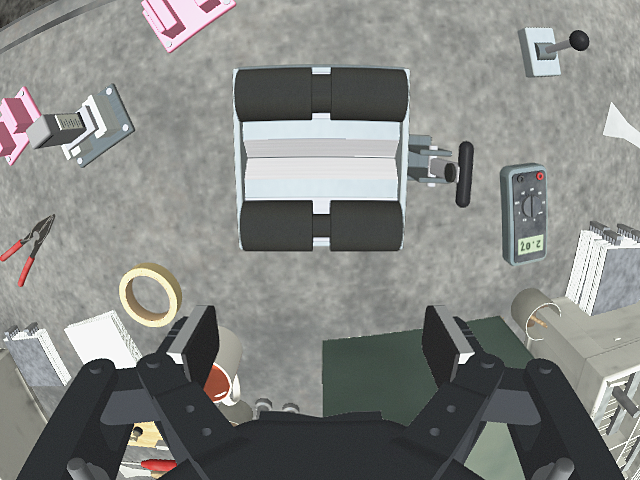

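Run:
```python
from h import *
im=cv2.imread('pics/w2.png')
cv2.imwrite('pics/w2z.png',cv2.resize(im[55:260,220:485],None,fx=3,fy=2.9,interpolation=cv2.INTER_CUBIC)[:600,:800])
```

```text
(no output)
```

View pics/w2z.png

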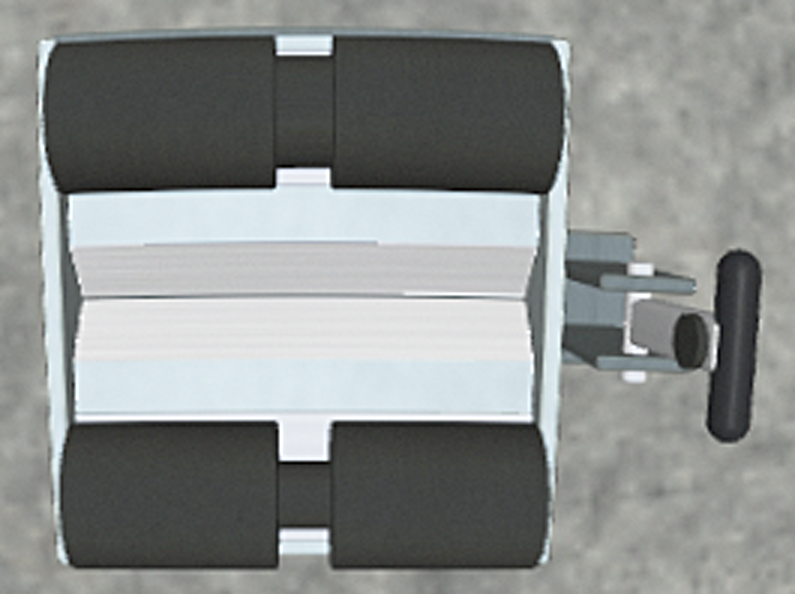

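The enlarged view shows both rollers and the open vee. The near roller's groove inset looks about half the far roller's, roughly 7 mm against 16 mm. I'll check that later with the gauge.

Run:
```python
from h import *
import pickle
c=pickle.load(open('w2.pkl','rb'))
Z=lambda x,y:(x/3+220,y/2.9+55)
def pr(n,p,z): P=onz(c,Z(*p),z); print(n,P.round(4)); return P
a=pr('vee -y',(82,297),.018);b=pr('vee +y',(525,298),.018)
d=b-a; print('len',np.hypot(*d[:2]),'yaw',np.degrees(np.arctan2(-d[0],d[1])),'mid',((a+b)/2).round(4))
pl=[pr(n,p,.058) for n,p in [('-y near',(38,40)),('+y near',(570,40)),('-y far',(62,565)),('+y far',(545,567))]]
print(np.mean(pl,0).round(4))
for i,j in((0,1),(2,3)): d=pl[j]-pl[i]; print('L',np.hypot(*d[:2]).round(4),np.degrees(np.arctan2(-d[0],d[1])).round(2))
for i,j in((0,2),(1,3)): d=pl[j]-pl[i]; print('W',np.hypot(*d[:2]).round(4),np.degrees(np.arctan2(d[1],d[0])).round(2))
# roller ridge top approx
pr('near groove centre',(305,112),.09);pr('far groove c',(304,495),.083)
pr('bar',(735,345),.162); pr('bar ends',(742,260),.162); pr('bar end2',(728,432),.162)
```

```text
vee -y [ 0.5863 -0.08    0.018 ]
vee +y [0.6083 0.1045 0.018 ]
len 0.1858264511850946 yaw -6.786597435294107 mid [0.5973 0.0123 0.018 ]
-y near [ 0.4787 -0.0749  0.058 ]
+y near [0.5018 0.1246 0.058 ]
-y far [ 0.6938 -0.0987  0.058 ]
+y far [0.7177 0.0978 0.058 ]
[0.598  0.0122 0.058 ]
L 0.2008 -6.6
L 0.1979 -6.95
W 0.2164 -6.3
W 0.2176 -7.08
near groove centre [0.5249 0.0209 0.09  ]
far groove c [0.6679 0.0039 0.083 ]
bar [0.6116 0.1416 0.162 ]
bar ends [0.5849 0.1452 0.162 ]
bar end2 [0.6395 0.1385 0.162 ]
```

Call:
arm_command(motion=[[1, [0.7, 0, 0.5], [0, 0, 0]], [1, [0.7, 0, 0.6], [0, 0, 0]], [1, [0.7, 0, 0.7], [0, 0, 0]], [1, [0.6, 0, 0.8], [0, 0, 0]], [1, [0.23, 0.03, 0.8], [0, 0, 0]], [1, [0, 0, 0.7], [0, 0, 0]], [1, [0, 0, 0.38], [0, 0, 0]], [1, [0, 0, 0], [0, 0, 0]]])

```text
time: 3.62
ee_pos: [0.4651, 0.0277, 0.053]
tcp_rot: [-180.0, -0.1, 173.4]
wrist_force: [-0.3, -0.8, 0.2]
opening: 0.0857
```

Run:
```python
from h import *
c,im=shot('side','s3'); 
cv2.imwrite('pics/s3z.png',cv2.resize(im[130:340,200:420],None,fx=2.8,fy=2.8))
go([.4585,.0287,.048],173.25)
```

```text
now [0.4662 0.0275 0.0545] [ 1.8000e+02 -1.0000e-02  1.7339e+02] t 3.67 F [0.3 0.4 0. ] shift units [0.129 0.005 0.108] turnz 0.02
```

View pics/s3z.png

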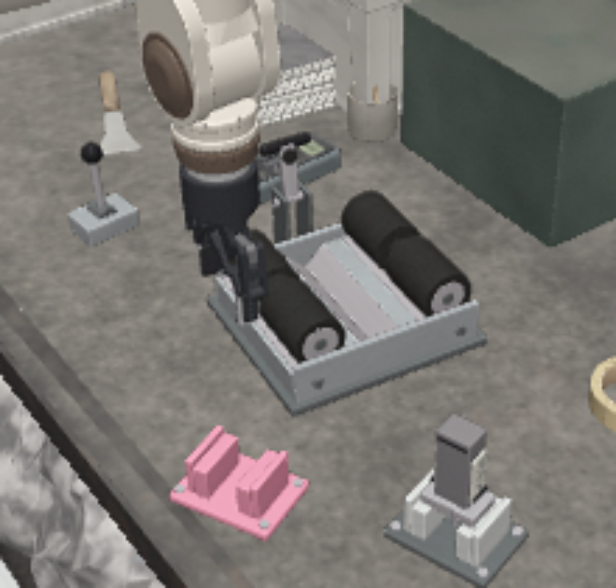

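The side view shows the open fingers behind the near roller and clear of it. I'll push gently now.

Call:
arm_command(motion=[[1, [0, 0, 0.14], [0, 0, 0]], [1, [-0.1, 0, 0], [0, 0, 0]], [1, [-0.1, 0, 0], [0, 0, 0]], [1, [-0.1, 0, 0], [0, 0, 0]], [1, [-0.1, 0, 0], [0, 0, 0]], [1, [-0.1, 0, 0], [0, 0, 0]], [1, [-0.1, 0, 0], [0, 0, 0]], [1, [-0.1, 0, 0], [0, 0, 0]], [1, [-0.1, 0, 0], [0, 0, 0]], [1, [0, 0, 0], [0, 0, 0]]])

```text
time: 4.92
ee_pos: [0.5193, 0.0205, 0.0592]
tcp_rot: [179.9, 0.9, 173.3]
wrist_force: [-31.5, -2.7, 92.3]
opening: 0.0854
```

Run:
```python
from h import *
c,im=shot('side','s4'); 
cv2.imwrite('pics/s4z.png',cv2.resize(im[150:300,240:420],None,fx=3.5,fy=3.5))
go([.5975,.0122,.048],173.25)
```

```text
now [0.5193 0.0205 0.0592] [179.91   0.94 173.25] t 4.97 F [-29.8  -2.2  91.9] shift units [-1.307  0.016  0.208] turnz 0.00
```

View pics/s4z.png

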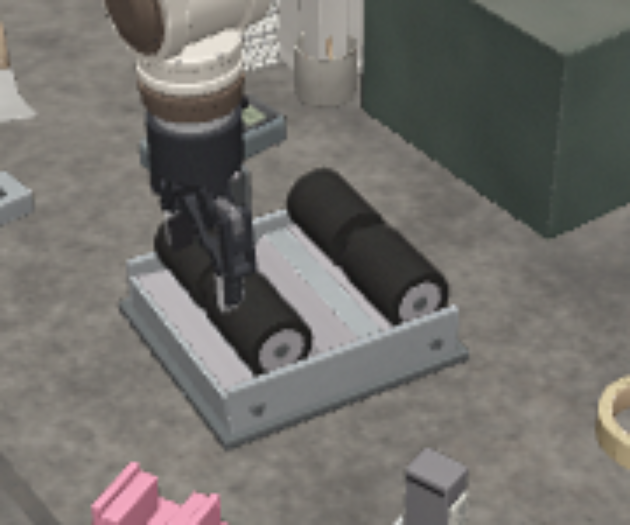

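The push wedged: 92 N up, because the fingertip sits too high with the jaws fully open. I'm easing off upward and back before trying lower.

Call:
arm_command(motion=[[1, [0.02, 0, -0.12], [0, 0, 0]], [1, [0.05, 0, -0.15], [0, 0, 0]], [1, [0.1, 0, -0.3], [0, 0, 0]], [0.5, [0.3, 0, -0.3], [0, 0, 0]], [0.5, [0.5, 0, 0], [0, 0, 0]], [0.5, [0.5, 0, 0], [0, 0, 0]], [0.5, [0, 0, 0], [0, 0, 0]]])

```text
time: 5.85
ee_pos: [0.4258, 0.0313, 0.0985]
tcp_rot: [180.0, -0.0, 173.3]
wrist_force: [0.4, 0.4, 0.4]
opening: 0.0428
```

Run:
```python
from h import *
c,im=shot('side','s5'); 
cv2.imwrite('pics/s5z.png',cv2.resize(im[150:300,240:420],None,fx=3.5,fy=3.5))
c,im=shot('wrist','w5'); 
go([.5975,.0122,.048],173.25)
```

```text
now [0.4273 0.0312 0.0984] [1.7999e+02 4.0000e-02 1.7328e+02] t 5.95 F [ 0.3  0.  -0. ] shift units [-2.853  0.018  0.842] turnz 0.00
```

View pics/s5z.png

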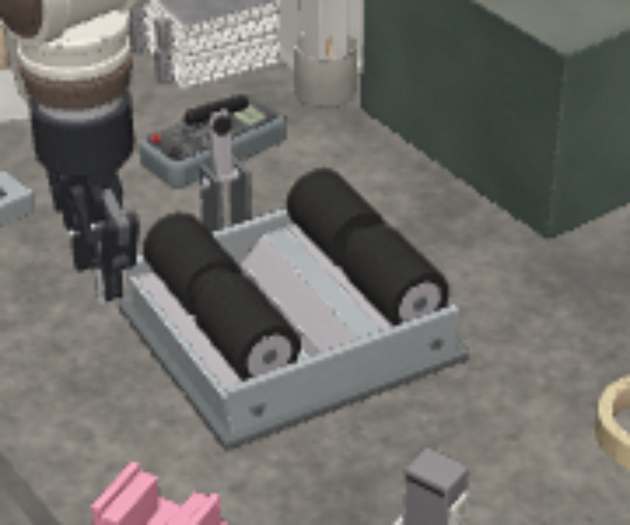

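View pics/w5.png

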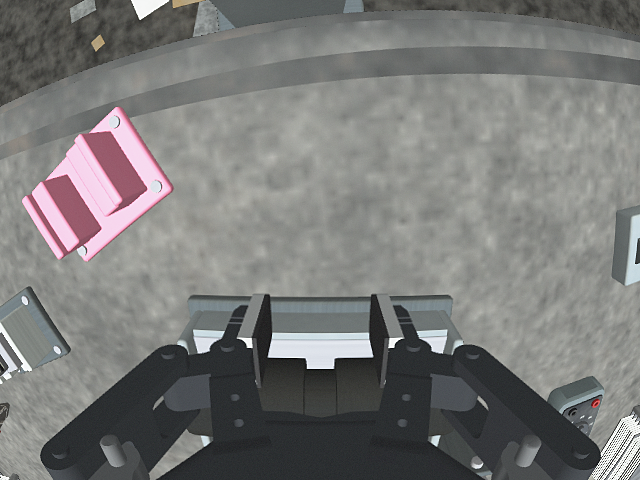

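Call:
arm_command(motion=[[0.5, [0, 0, 0], [0, -1, 0]], [0.5, [0, 0, 0], [0, -1, 0]], [0.5, [0, 0, 0], [0, -1, 0]], [0.5, [-0.07, 0, 0.31], [0, 0, 0]], [0.5, [-0.08, 0, 0.31], [0, 0, 0]], [0.5, [-0.08, 0, 0.31], [0, 0, 0]], [0.5, [0, 0, 0], [0, 0, 0]]])

```text
time: 6.82
ee_pos: [0.4569, 0.0274, 0.048]
tcp_rot: [-180.0, 17.8, 173.3]
wrist_force: [1.4, -0.4, 1.9]
opening: 0.0424
```

Run:
```python
from h import *
c,im=shot('side','s6'); 
cv2.imwrite('pics/s6z.png',cv2.resize(im[150:300,240:420],None,fx=3.5,fy=3.5))
go([.5975,.0122,.048],173.25)
```

```text
now [0.457  0.0274 0.0489] [-179.97   17.9   173.26] t 6.88 F [-0.4 -0.   0.8] shift units [-2.237  0.024  0.737] turnz 0.00
```

View pics/s6z.png

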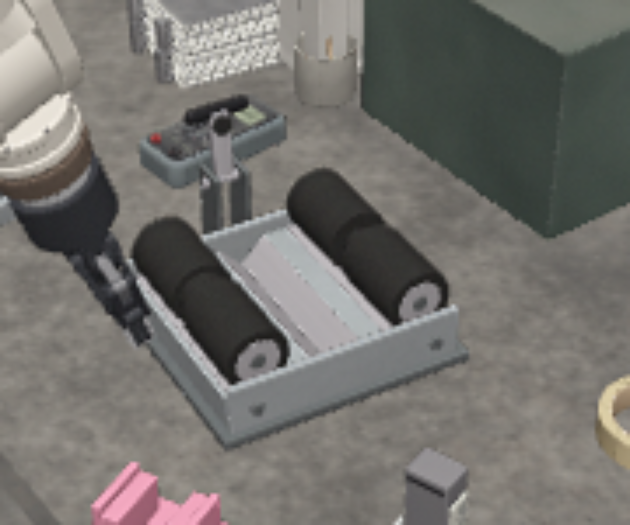

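Call:
arm_command(motion=[[0.5, [-0.1425, 0, 0.0465], [0, 0, 0]], [0.5, [-0.1425, 0, 0.0465], [0, 0, 0]], [0.5, [-0.095, 0, 0.031], [0, 0, 0]], [0.5, [-0.095, 0, 0.031], [0, 0, 0]], [0.5, [-0.095, 0, 0.031], [0, 0, 0]], [0.5, [-0.095, 0, 0.031], [0, 0, 0]]])

```text
time: 7.62
ee_pos: [0.4981, 0.0229, 0.0519]
tcp_rot: [180.0, 18.0, 173.3]
wrist_force: [-49.6, 1.7, 60.9]
opening: 0.043
```

Run:
```python
from h import *
c,im=shot('side','s7'); 
cv2.imwrite('pics/s7z.png',cv2.resize(im[150:300,240:420],None,fx=3.5,fy=3.5))
go([.5975,.0122,.048],173.25)
```

```text
now [0.4992 0.0228 0.0532] [179.97  18.09 173.28] t 7.67 F [-32.5  -0.7  42.6] shift units [-1.539  0.017  0.594] turnz 0.01
```

View pics/s7z.png

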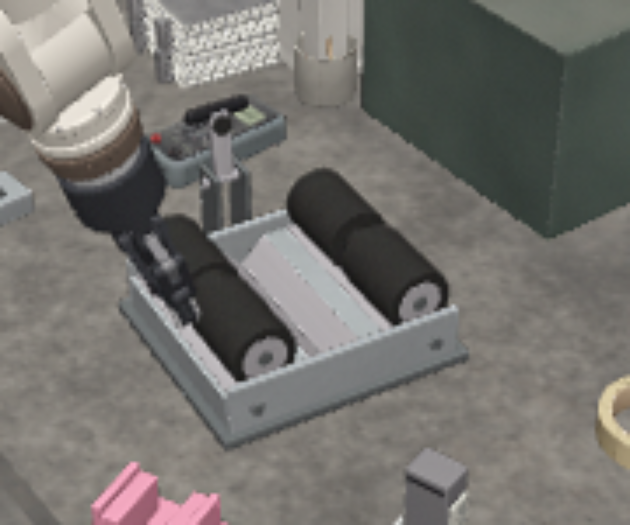

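Run:
```python
from h import *
from workcell import bot
o=bot.get_obs(); r=R.from_euler('xyz',o['tcp_rot'],degrees=True)
c=cal('side'); im=cv2.imread('pics/s7.png')
cs=cal('scene')
sc,ims=shot('scene','sc7')
z=4
def draw(im,c,x0,y0,f):
    a=cv2.resize(im[y0:y0+100,x0:x0+130],None,fx=6,fy=6,interpolation=cv2.INTER_CUBIC)
    for off,col in [((0,0,0),(0,0,255)),((.011,-.021,0),(0,255,0)),((-.011,-.021,0),(0,255,255)),((-.011,-.0355,0),(255,0,255)),((-.011,-.021,-.04),(255,255,0))]:
        p=proj(c,o['ee_pos']+r.apply(off)); cv2.circle(a,(int((p[0]-x0)*6),int((p[1]-y0)*6)),4,col,-1)
    cv2.imwrite(f,a)
draw(im,c,250,200,'pics/s7o.png'); draw(ims,cs,250,190,'pics/sc7o.png')
go([.5975,.0122,.048])
```

```text
now [0.4995 0.0227 0.0535] [179.97  18.17 173.27] t 7.72 F [-30.3  -0.3  39.1] shift units [-1.532  0.017  0.6  ]
```

View pics/s7o.png

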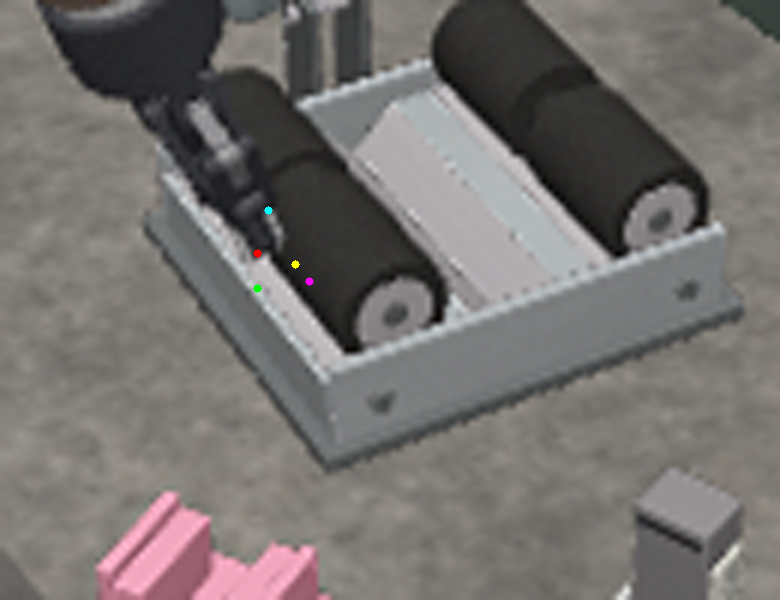

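View pics/sc7o.png

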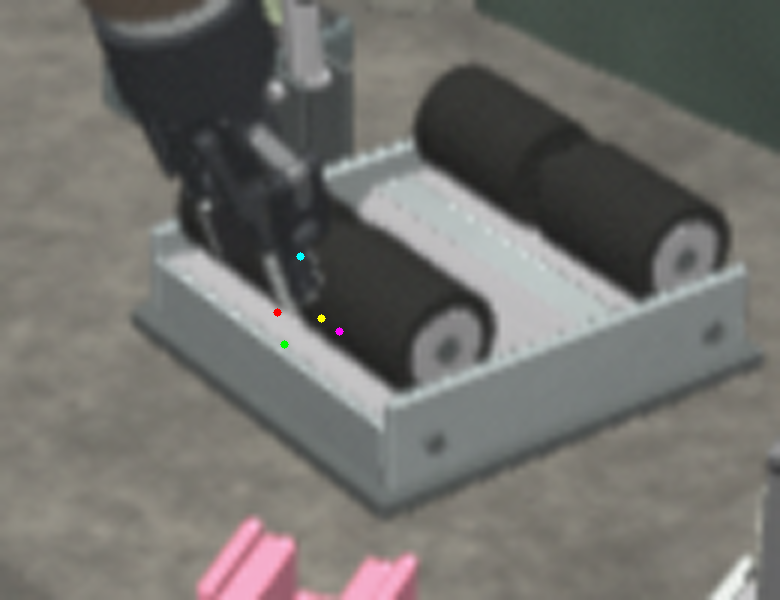

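Both views show the real fingertips several mm above the TCP, so they contact the roller near axis height and friction jams it. I'll back off, nearly shut the fingers and push lower.

Call:
arm_command(motion=[[0.5, [0.15, 0, -0.07], [0, 0, 0]], [0.5, [0.25, 0, -0.2], [0, 0, 0]], [0.2, [0.25, 0, -0.2], [0, -1, 0]], [0.2, [0, 0, 0], [0, 0, 0]], [0.2, [0, 0, 0], [0, 0, 0]], [0.2, [0, 0, 0], [0, 0, 0]]])

```text
time: 8.48
ee_pos: [0.4538, 0.028, 0.0638]
tcp_rot: [-180.0, 23.9, 173.3]
wrist_force: [0.6, -0.3, -0.2]
opening: 0.0171
```

Run:
```python
from h import *
c,im=shot('side','s8'); 
cv2.imwrite('pics/s8z.png',cv2.resize(im[150:300,240:420],None,fx=3.5,fy=3.5))
S0=np.array([.5975,.0122]);ex=np.array([.993,-.1175])
go([S0[0]-.132*ex[0],S0[1]-.132*ex[1],.049])
```

```text
now [0.4537 0.028  0.0636] [-179.98   23.91  173.27] t 8.53 F [-0.3 -0.1  0.2] shift units [-0.094  0.021  0.308]
```

View pics/s8z.png

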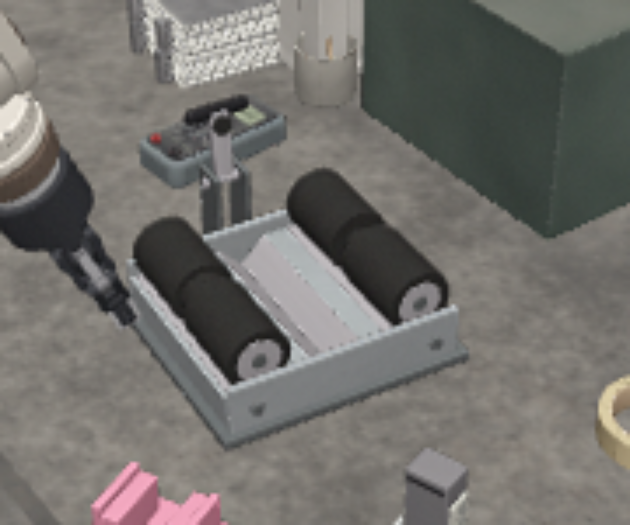

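Call:
arm_command(motion=[[0.2, [-0.05, 0.01, 0.15], [0, 0, 0]], [0.2, [-0.04, 0.01, 0.16], [0, 0, 0]], [0.2, [0, 0, 0], [0, 0, 0]], [0.2, [-0.14, 0, 0.06], [0, 0, 0]], [0.2, [-0.14, 0, 0.06], [0, 0, 0]], [0.2, [-0.09, 0, 0.04], [0, 0, 0]], [0.2, [-0.09, 0, 0.04], [0, 0, 0]]])

```text
time: 9.4
ee_pos: [0.4958, 0.0243, 0.0499]
tcp_rot: [180.0, 24.0, 173.3]
wrist_force: [-31.5, 2.1, 33.6]
opening: 0.017
```

Run:
```python
from h import *
c,im=shot('side','s9'); 
cv2.imwrite('pics/s9z.png',cv2.resize(im[150:300,240:420],None,fx=3.5,fy=3.5))
go([.5975,.0122,.049])
```

```text
now [0.4964 0.0242 0.0509] [179.99  24.03 173.27] t 9.45 F [-15.9  -0.2  17.2] shift units [-1.538 -0.002  0.719]
```

View pics/s9z.png

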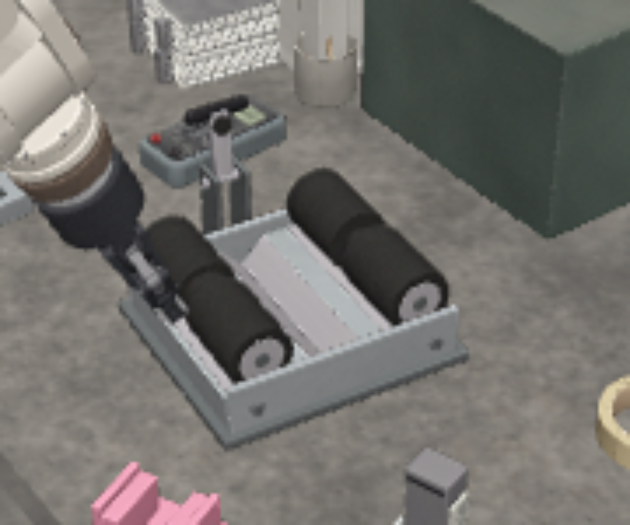

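Call:
arm_command(motion=[[0.2, [0.27, 0, -0.12], [0, 0, 0]], [0.2, [0.05, 0, -0.45], [0, 0, 0]], [0.2, [0, 0, -0.5], [0, 1, 0]], [0.2, [0, 0, 0], [0, 1, 0]], [0.2, [0, 0, 0], [0, 1, 0]], [0.2, [0, 0, 0], [0, 1, 0]], [0.2, [0, 0, 0], [0, 0, 0]], [0.2, [0, 0, 0], [0, 0, 0]]])

```text
time: 10.45
ee_pos: [0.4523, 0.0293, 0.1]
tcp_rot: [-180.0, 0.1, 173.3]
wrist_force: [1.2, 0.4, 0.4]
opening: 0.0169
```

```bash
cat >> h.py <<'E'
S0=np.array([.5975,.0122]);ex=np.array([.9931,-.1175]);ey=np.array([.1175,.9931])
def st(x,y,z): return np.r_[S0+x*ex+y*ey,z]
def inst(p): d=np.asarray(p)[:2]-S0; return np.array([d@ex,d@ey,p[2]])
E
python3 - <<'E'
from h import *
from workcell import bot
c,im=shot('side','s10'); 
cv2.imwrite('pics/s10z.png',cv2.resize(im[150:300,240:420],None,fx=3.5,fy=3.5))
o=bot.get_obs(); p=inst(o['ee_pos']); print(p.round(4),o['tcp_rot'])
pts=[[-.1107,.0997]]
for s in np.arange(0,.0201,.004):
    th=(s-.020)/.03; za=min(.0683+.1405*s,.072)
    pts.append([-.075+s+.0275*np.sin(th)-.011, za+.0275*np.cos(th)])
for s in np.arange(.004,.0221,.0045):
    za=min(.0683+.1405*(s+.02),.072); pts.append([-.075+.02-.011+2*s, za+.0275])
pts=np.array(pts); print(pts.round(4)); 
prev=np.array([p[0],p[2]])
for q in pts: print('tool x,z',(-(q[0]-prev[0])/.06).round(3),(-(q[1]-prev[1])/.06).round(3)); prev=q
go(st(-.1107,0,.0997))
E
```

```text
[-0.1464 -0.      0.1004] [1.79996629e+02 1.07894165e-01 1.73275021e+02]
[[-0.1107  0.0997]
 [-0.103   0.0899]
 [-0.096   0.0925]
 [-0.0887  0.0948]
 [-0.0812  0.0965]
 [-0.0737  0.0978]
 [-0.066   0.0986]
 [-0.058   0.0992]
 [-0.049   0.0995]
 [-0.04    0.0995]
 [-0.031   0.0995]
 [-0.022   0.0995]]
tool x,z -0.595 0.011
tool x,z -0.128 0.163
tool x,z -0.117 -0.044
tool x,z -0.121 -0.037
tool x,z -0.124 -0.029
tool x,z -0.127 -0.021
tool x,z -0.128 -0.013
tool x,z -0.133 -0.009
tool x,z -0.15 -0.005
tool x,z -0.15 -0.0
tool x,z -0.15 -0.0
tool x,z -0.15 -0.0
now [0.4521 0.0294 0.1004] [1.8000e+02 1.1000e-01 1.7328e+02] t 10.5 F [-1.1 -0.3  0.2] shift units [-0.595  0.     0.012]
```

View pics/s10z.png

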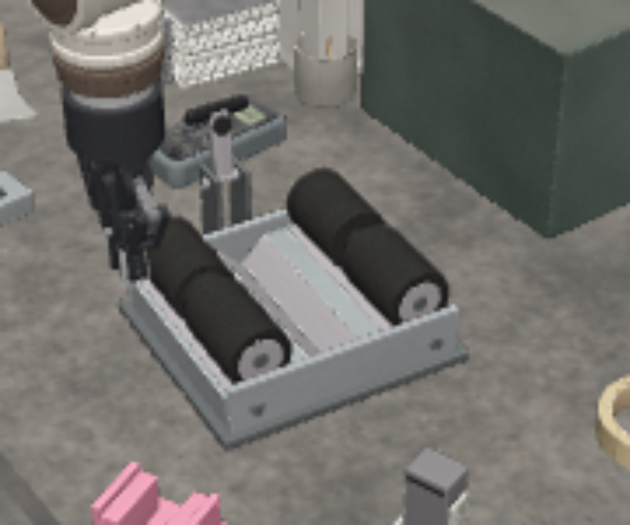

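I'm now rolling it by hand-style contact over the top of the roller, with light preload.

Call:
arm_command(motion=[[0.2, [-0.6, 0, 0.01], [0, 0, 0]], [0.2, [0, 0, 0], [0, 0, 0]], [0.2, [-0.13, 0, 0.19], [0, 0, 0]], [0.2, [-0.117, 0, -0.044], [0, 0, 0]], [0.2, [-0.121, 0, -0.037], [0, 0, 0]], [0.2, [-0.124, 0, -0.029], [0, 0, 0]], [0.2, [-0.127, 0, -0.02], [0, 0, 0]], [0.2, [-0.128, 0, -0.013], [0, 0, 0]]])

```text
time: 11.5
ee_pos: [0.5333, 0.0198, 0.0969]
tcp_rot: [-180.0, 0.0, 173.3]
wrist_force: [-0.2, -0.4, -0.3]
opening: 0.0169
```

Run:
```python
from h import *
from workcell import bot
c,im=shot('side','s11'); 
cv2.imwrite('pics/s11z.png',cv2.resize(im[150:300,240:420],None,fx=3.5,fy=3.5))
o=bot.get_obs(); print(inst(o['ee_pos']).round(4),o['wrist_force'])
```

```text
[-0.064   0.      0.0968] [-1.91764452 -0.56896427  0.08699761]
```

View pics/s11z.png

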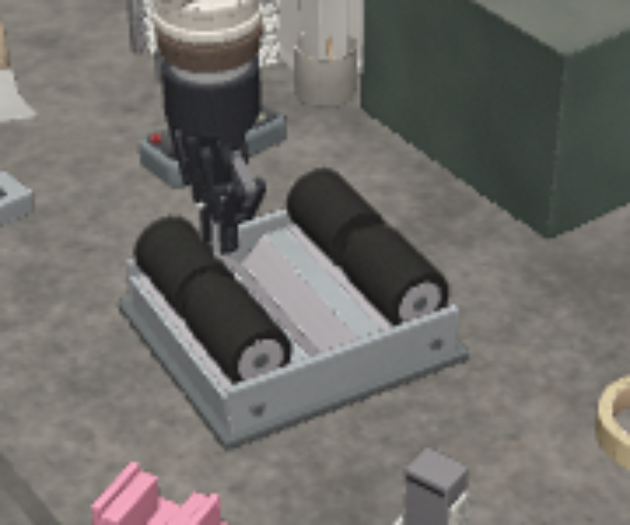

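Call:
arm_command(motion=[[0.2, [0, 0, -0.3], [0, 0, 0]], [0.2, [0.6, 0, 0], [0, 0, 0]], [0.2, [0, 0, 0.25], [0, 0, 0]], [0.2, [0, 0, 0.1], [0, 0, 0]], [0.2, [0, 0, 0.08], [0, 0, 0]], [0.2, [0, 0, 0], [0, 0, 0]]])

```text
time: 12.3
ee_pos: [0.4969, 0.024, 0.0886]
tcp_rot: [-180.0, -0.1, 173.3]
wrist_force: [0.6, 0.4, -0.4]
opening: 0.0165
```

Run:
```python
from h import *
from workcell import bot
c,im=shot('side','s12'); 
cv2.imwrite('pics/s12z.png',cv2.resize(im[175:275,240:360],None,fx=6,fy=6,interpolation=cv2.INTER_CUBIC))
o=bot.get_obs(); print(inst(o['ee_pos']).round(4),o['wrist_force'])
```

```text
[-1.011e-01 -1.000e-04  8.880e-02] [-0.1330527  -0.09854145 -1.26004425]
```

View pics/s12z.png

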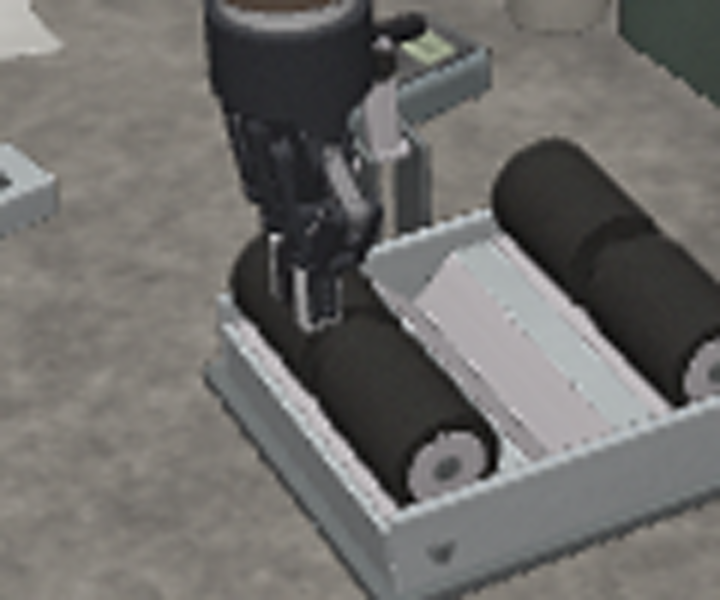

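Call:
arm_command(motion=[[0.5, [0, 0, 0], [0, 0, 0]], [0.5, [0, 0, 0], [0, 0, 0]], [0.5, [0, 0, 0.06], [0, 0, 0]], [0.5, [0, 0, 0.06], [0, 0, 0]], [0.5, [0, 0, 0], [0, 0, 0]]])

```text
time: 12.98
ee_pos: [0.4966, 0.0241, 0.0813]
tcp_rot: [-180.0, -0.0, 173.3]
wrist_force: [-0.4, -0.6, -0.2]
opening: 0.043
```

Run:
```python
from h import *
from workcell import bot
c,im=shot('side','s13'); 
cv2.imwrite('pics/s13z.png',cv2.resize(im[175:275,240:360],None,fx=6,fy=6,interpolation=cv2.INTER_CUBIC))
o=bot.get_obs(); print(inst(o['ee_pos']).round(4),o['wrist_force'])
```

```text
[-0.1015 -0.      0.0816] [-0.47995811  0.48936537 -0.24515437]
```

View pics/s13z.png

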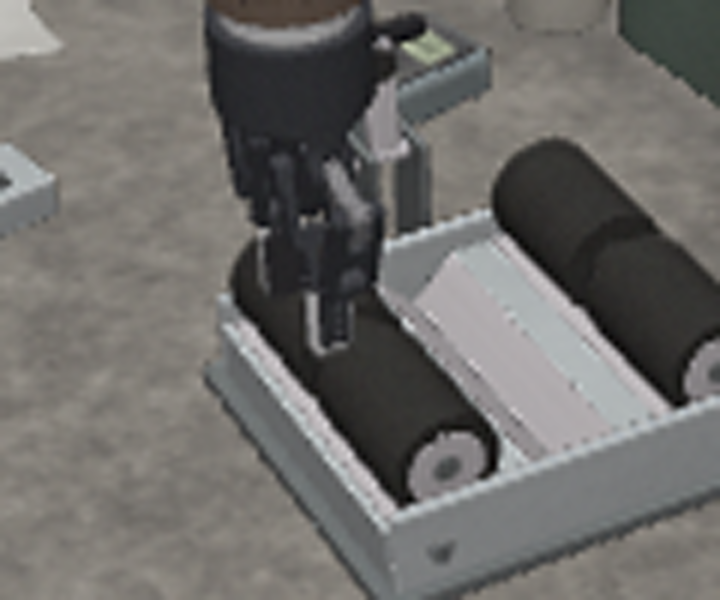

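Call:
arm_command(motion=[[0.5, [0, 0, 0.05], [0, 0, 0]], [0.5, [0, 0, 0.05], [0, 0, 0]], [0.5, [0, 0, 0], [0, 0, 0]]])

```text
time: 13.4
ee_pos: [0.4967, 0.0241, 0.0755]
tcp_rot: [-180.0, -0.0, 173.3]
wrist_force: [-0.4, -0.1, -0.7]
opening: 0.0428
```

Run:
```python
from h import *
from workcell import bot
o=bot.get_obs(); print(inst(o['ee_pos']).round(4),o['wrist_force'])
```

```text
[-1.015e-01 -1.000e-04  7.550e-02] [-0.43378166 -0.11489665 -0.67902571]
```

Run:
```python
from h import *
from workcell import bot
c,im=shot('side','s14'); 
c2,im2=shot('scene','sc14')
w,imw=shot('wrist','w14')
o=bot.get_obs(); r=R.from_euler('xyz',o['tcp_rot'],degrees=True)
p=proj(c,o['ee_pos']);p2=proj(c2,o['ee_pos']); print(p,p2)
a=cv2.resize(im[190:260,250:330],None,fx=5,fy=5,interpolation=cv2.INTER_CUBIC)
b=cv2.resize(im2[190:260,260:340],None,fx=5,fy=5,interpolation=cv2.INTER_CUBIC)
for off in [(0,0,0),(.011,-.021,0),(-.011,-.021,0),(-.011,-.0355,0),(.011,-.0355,0)]:
    p=proj(c,o['ee_pos']+r.apply(off)); cv2.circle(a,(int((p[0]-250)*5),int((p[1]-190)*5)),2,(0,0,255),-1)
    p=proj(c2,o['ee_pos']+r.apply(off)); cv2.circle(b,(int((p[0]-260)*5),int((p[1]-190)*5)),2,(0,0,255),-1)
cv2.imwrite('pics/s14z.png',np.hstack([a,b]))
cv2.imwrite('pics/w14z.png',imw[180:480])
```

```text
[291.66493887 236.17543016] [295.33846305 235.36880672]
```

View pics/s14z.png

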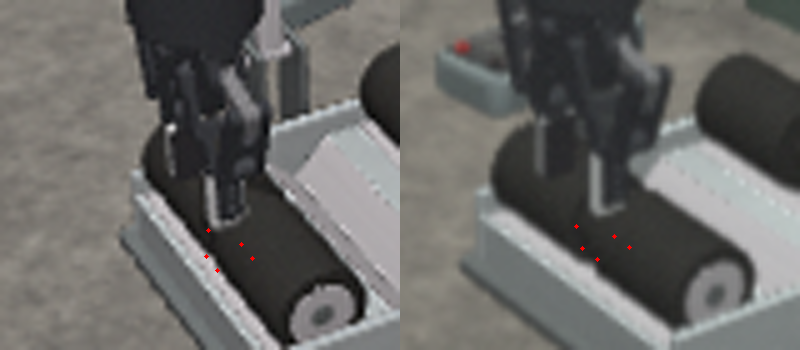

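View pics/w14z.png

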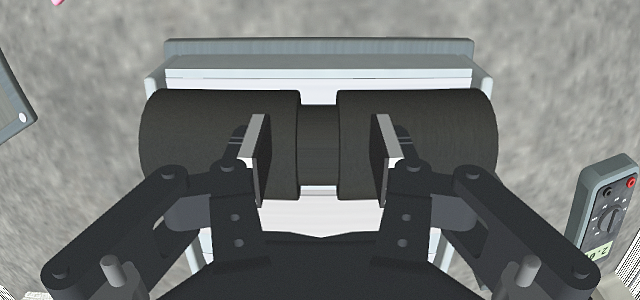

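The tip projection shows the real tips about 20 mm above the reported TCP at this opening. That explains both jams, since contact was above the axis. I'm probing down to find the offset exactly.

Call:
arm_command(motion=[[0.5, [0, 0, 0.04], [0, 0, 0]], [0.5, [0, 0, 0.04], [0, 0, 0]], [0.5, [0, 0, 0], [0, 0, 0]]])

```text
time: 13.92
ee_pos: [0.4967, 0.0241, 0.0707]
tcp_rot: [-180.0, -0.0, 173.3]
wrist_force: [-0.6, 0.3, -0.3]
opening: 0.0428
```

Run:
```python
from h import *
from workcell import bot
o=bot.get_obs(); print(inst(o['ee_pos']).round(4),o['wrist_force'])
```

```text
[-0.1015 -0.      0.0707] [-0.57052165  0.27444527 -0.26849371]
```

Run:
```python
from h import *
from workcell import bot
c,im=shot('side','s15'); 
c2,im2=shot('scene','sc15')
o=bot.get_obs(); r=R.from_euler('xyz',o['tcp_rot'],degrees=True)
a=cv2.resize(im[190:260,250:330],None,fx=5,fy=5,interpolation=cv2.INTER_CUBIC)
b=cv2.resize(im2[190:260,260:340],None,fx=5,fy=5,interpolation=cv2.INTER_CUBIC)
for off in [(.011,-.021,0),(-.011,-.021,0)]:
  for dz in (0,-.01,-.02,-.03):
    q=o['ee_pos']+r.apply(off)+[0,0,-dz]
    p=proj(c,q); cv2.circle(a,(int((p[0]-250)*5),int((p[1]-190)*5)),2,(0,0,255),-1)
    p=proj(c2,q); cv2.circle(b,(int((p[0]-260)*5),int((p[1]-190)*5)),2,(0,0,255),-1)
# stand checks
for q in [st(-.075,-.09,.068),st(-.109,-.1,.058),st(-.075,0,.098),st(.075,-.09,.068)]:
    p=proj(c,q); cv2.circle(a,(int((p[0]-250)*5),int((p[1]-190)*5)),3,(0,255,0),-1)
    p=proj(c2,q); cv2.circle(b,(int((p[0]-260)*5),int((p[1]-190)*5)),3,(0,255,0),-1)
cv2.imwrite('pics/s15z.png',np.hstack([a,b]))
```

```text
(no output)
```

View pics/s15z.png

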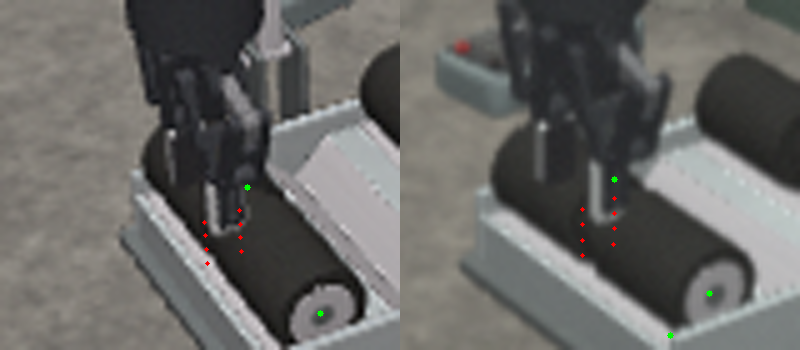

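Call:
arm_command(motion=[[0.5, [0, 0, 0.05], [0, 0, 0]], [0.5, [0, 0, 0.05], [0, 0, 0]], [0.5, [0, 0, 0], [0, 0, 0]]])

```text
time: 14.4
ee_pos: [0.4977, 0.0241, 0.0681]
tcp_rot: [180.0, 0.2, 173.3]
wrist_force: [-8.5, -0.2, 22.8]
opening: 0.0427
```

Run:
```python
from h import *
from workcell import bot
c,im=shot('side','s16')
cv2.imwrite('pics/s16z.png',cv2.resize(im[190:260,250:330],None,fx=7,fy=7,interpolation=cv2.INTER_CUBIC))
o=bot.get_obs(); print(inst(o['ee_pos']).round(4),o['wrist_force'])
```

```text
[-1.005e-01  1.000e-04  6.810e-02] [-8.18113275 -0.65700947 23.33595836]
```

View pics/s16z.png

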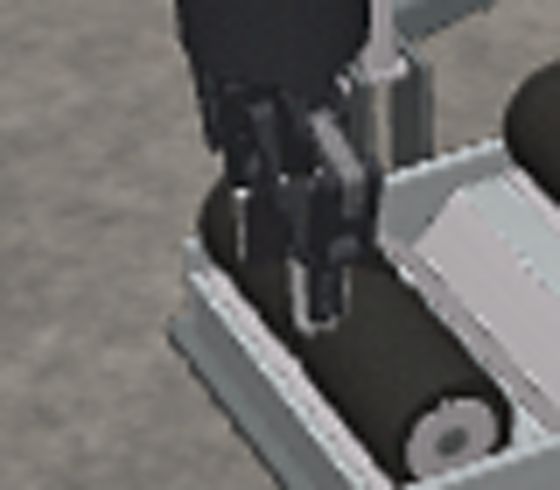

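Contact is made with about 23 N of preload, at a reported TCP height near 69 mm. From here I follow the rolling path over the top.

Call:
arm_command(motion=[[0.5, [-0.16, 0, -0.045], [0, 0, 0]], [0.5, [-0.164, 0, -0.032], [0, 0, 0]], [0.5, [-0.166, 0, -0.019], [0, 0, 0]], [0.5, [-0.147, 0, -0.01], [0, 0, 0]], [0.5, [-0.147, 0, -0.01], [0, 0, 0]]])

```text
time: 15.08
ee_pos: [0.5468, 0.0184, 0.0772]
tcp_rot: [179.9, 0.5, 173.3]
wrist_force: [-3.0, -1.4, 28.8]
opening: 0.0428
```

Run:
```python
from h import *
from workcell import bot
c,im=shot('side','s17')
cv2.imwrite('pics/s17z.png',cv2.resize(im[170:280,240:370],None,fx=5,fy=5,interpolation=cv2.INTER_CUBIC))
o=bot.get_obs(); print(inst(o['ee_pos']).round(4),o['wrist_force'])
```

```text
[-0.0501  0.0002  0.0772] [-1.66520066 -0.67572326 30.1118533 ]
```

View pics/s17z.png

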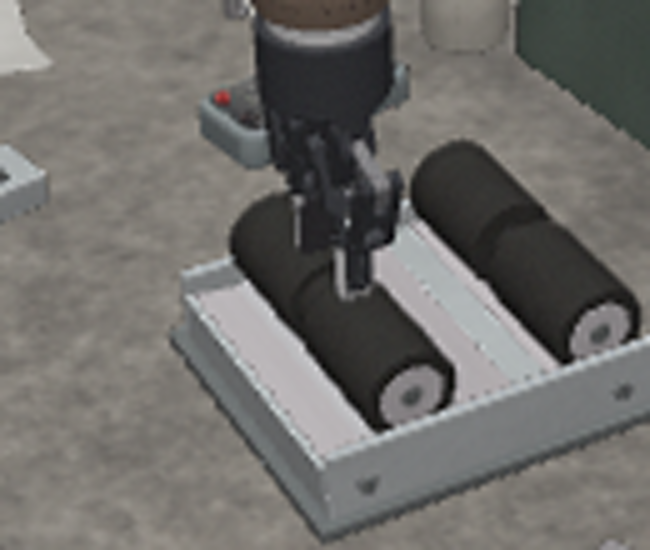

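Call:
arm_command(motion=[[0.5, [-0.147, 0, -0.015], [0, 0, 0]], [0.5, [-0.147, 0, -0.012], [0, 0, 0]], [0.5, [-0.147, 0, 0], [0, 0, 0]]])

```text
time: 15.5
ee_pos: [0.5724, 0.0154, 0.077]
tcp_rot: [180.0, 0.4, 173.3]
wrist_force: [1.3, -0.8, 16.2]
opening: 0.0425
```

Run:
```python
from h import *
from workcell import bot
c,im=shot('side','s18')
cv2.imwrite('pics/s18z.png',cv2.resize(im[170:280,240:370],None,fx=5,fy=5,interpolation=cv2.INTER_CUBIC))
o=bot.get_obs(); print(inst(o['ee_pos']).round(4),o['wrist_force'])
print(inst(onz(c,(412/5+240,395/5+170),.071)))
```

```text
[-0.0244  0.0003  0.0768] [ 1.78517447 -0.9601377  18.70339189]
[-0.04847251 -0.09001794  0.071     ]
```

View pics/s18z.png

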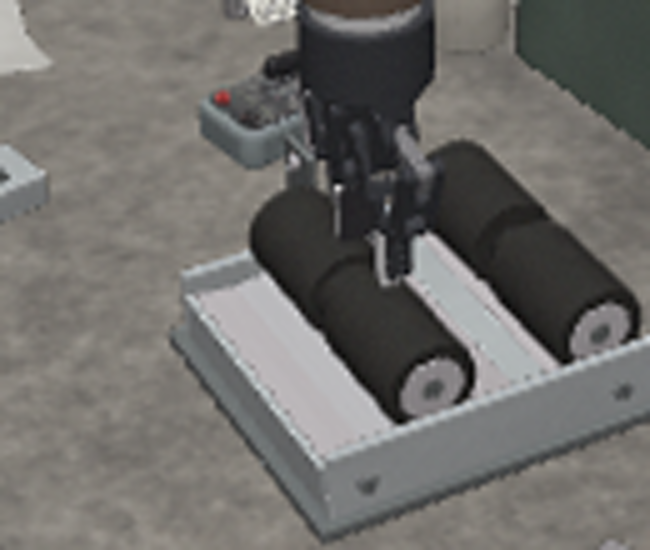

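Call:
arm_command(motion=[[0.5, [0, 0, -0.2], [0, 0, 0]], [0.5, [0, 0, -0.3], [0, 0, 0]], [0.5, [0.55, 0, 0], [0, 0, 0]], [0.5, [0, 0, 0.3], [0, 0, 0]], [0.5, [0, 0, 0.12], [0, 0, 0]], [0.5, [0, 0, 0.08], [0, 0, 0]], [0.5, [-0.14, 0, 0], [0, 0, 0]], [0.5, [-0.14, 0, 0], [0, 0, 0]]])

```text
time: 16.55
ee_pos: [0.5558, 0.0172, 0.0765]
tcp_rot: [180.0, 0.3, 173.3]
wrist_force: [-3.4, -1.6, 22.6]
opening: 0.0429
```

Run:
```python
from h import *
from workcell import bot
c,im=shot('side','s19')
cv2.imwrite('pics/s19z.png',cv2.resize(im[170:280,240:370],None,fx=5,fy=5,interpolation=cv2.INTER_CUBIC))
o=bot.get_obs(); print(inst(o['ee_pos']).round(4),o['wrist_force'])
```

```text
[-0.0409  0.0001  0.0767] [-2.21263983 -1.35447865 18.48344723]
```

View pics/s19z.png

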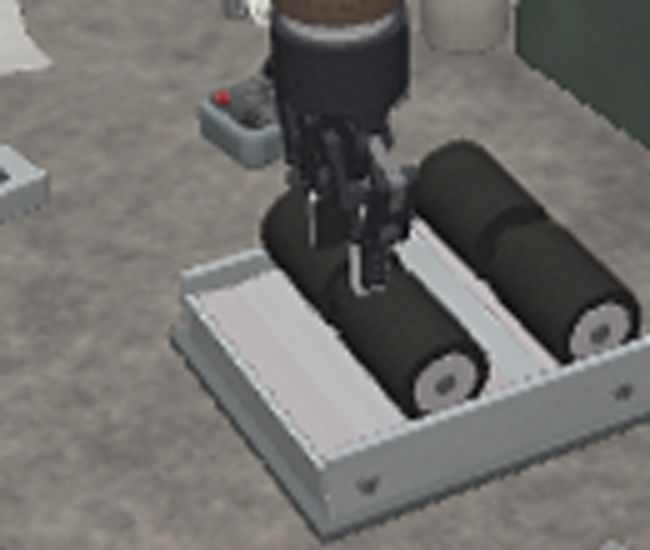

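Call:
arm_command(motion=[[0.5, [-0.13, 0, -0.01], [0, 0, 0]], [0.5, [-0.13, 0, -0.01], [0, 0, 0]], [0.5, [-0.1, 0, -0.01], [0, 0, 0]], [0.5, [-0.05, 0, -0.03], [0, 0, 0]], [0.5, [0, 0, -0.1], [0, 0, 0]], [0.5, [0, 0, -0.3], [0, 0, 0]]])

```text
time: 17.35
ee_pos: [0.5774, 0.0145, 0.1009]
tcp_rot: [-180.0, -0.1, 173.3]
wrist_force: [0.5, 0.1, 0.1]
opening: 0.0424
```

Run:
```python
from h import *
from workcell import bot
c,im=shot('side','s20')
cv2.imwrite('pics/s20z.png',cv2.resize(im[170:280,240:370],None,fx=5,fy=5,interpolation=cv2.INTER_CUBIC))
o=bot.get_obs(); print(inst(o['ee_pos']).round(4),o['wrist_force'])
```

```text
[-1.890e-02  1.000e-04  1.045e-01] [-0.8923481  -0.18815468  1.94183158]
```

View pics/s20z.png

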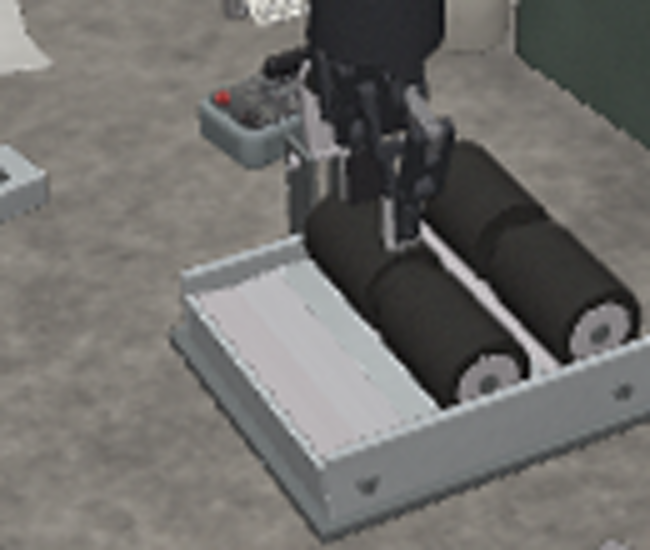

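Call:
arm_command(motion=[[0, [-0.1, 0, -0.9], [0, 0, 0]], [0, [-0.1, 0.4, -0.85], [0, 0, 0]], [0, [-0.12, 0.8, -0.5], [0, 0, 0]], [0, [0, 0.9, 0], [0, 0, 0]], [0, [0, 0.9, 0], [0, 0, 0]], [0, [0, 0.17, 0], [0, 0, 0]], [0, [0, 0, 0], [0, 0, 0]]])

```text
time: 18.27
ee_pos: [0.6194, 0.2016, 0.2365]
tcp_rot: [-180.0, 0.0, 173.3]
wrist_force: [-0.1, -1.0, -0.1]
opening: 0.0001
```

Run:
```python
from h import *
from workcell import bot
c,im=shot('wrist','w21')
c2,im2=shot('scene','sc21')
o=bot.get_obs(); print(inst(o['ee_pos']).round(4),o['tcp_rot'],o['opening'])
p=proj(c2,o['ee_pos']); print(p)
b=im2[150:280,230:400].copy(); b=cv2.resize(b,None,fx=4.7,fy=4.6)
for dz in(0,.01,.02):
    p=proj(c2,o['ee_pos']+[0,0,dz]); cv2.circle(b,(int((p[0]-230)*4.7),int((p[1]-150)*4.6)),2,(0,0,255),-1)
cv2.imwrite('pics/sc21z.png',b)
```

```text
[-2.000e-04  1.892e-01  2.367e-01] [-1.79993489e+02  2.65709365e-02  1.73230075e+02] 0.00022266263926405805
[286.88740965 153.24742085]
```

View pics/w21.png

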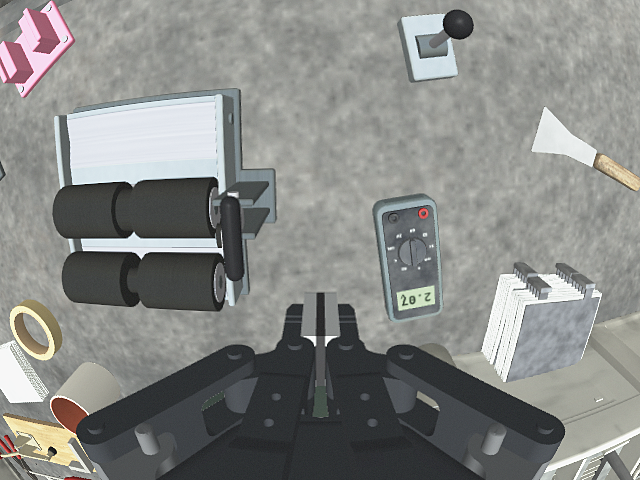

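View pics/sc21z.png

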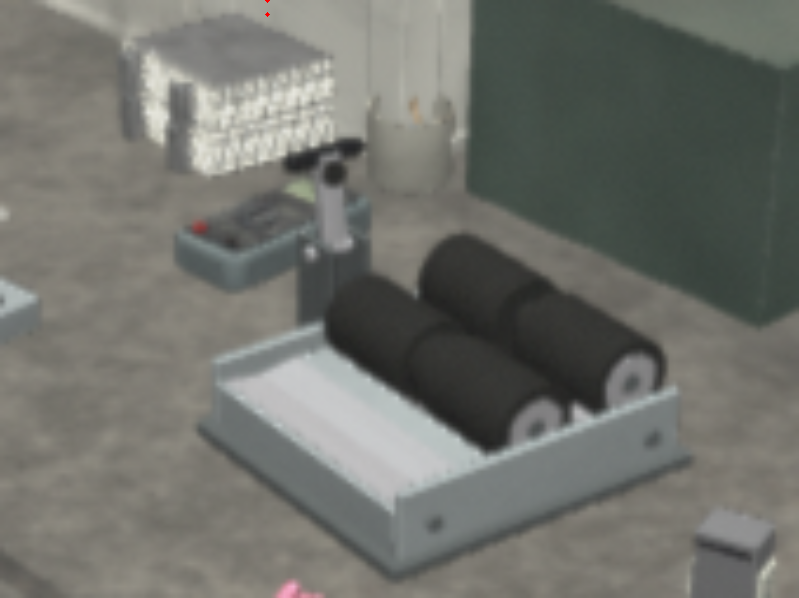

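The wrist view shows the near roller now in the vee beside the other one, which is still parked, and the clamp bar at (233,237). Next I check where the shut fingertips really are.

Run:
```python
from h import *
from workcell import bot
o=bot.get_obs()
c2=cal('scene'); im2=cv2.imread('pics/sc21.png')
b=cv2.resize(im2[90:180,230:340],None,fx=6,fy=6,interpolation=cv2.INTER_CUBIC)
for dz in(0,.01,.02,.03):
    p=proj(c2,o['ee_pos']+[0,0,dz]); cv2.circle(b,(int((p[0]-230)*6),int((p[1]-90)*6)),2,(0,0,255),-1)
cv2.imwrite('pics/sc21y.png',b)
```

```text
(no output)
```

View pics/sc21y.png

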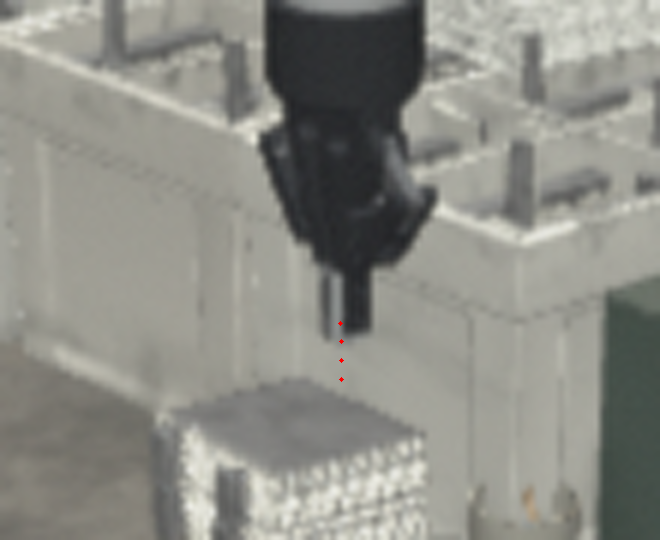

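Run:
```python
from h import *
from workcell import bot
c,im=shot('side','s22')
o=bot.get_obs()
p=proj(c,o['ee_pos']); x0,y0=int(p[0])-50,int(p[1])-60
b=cv2.resize(im[y0:y0+90,x0:x0+110],None,fx=6,fy=6,interpolation=cv2.INTER_CUBIC)
for dz in(0,.01,.02,.03):
    p=proj(c,o['ee_pos']+[0,0,dz]); cv2.circle(b,(int((p[0]-x0)*6),int((p[1]-y0)*6)),2,(0,0,255),-1)
cv2.imwrite('pics/s22y.png',b); print(x0,y0,o['ee_pos'])
```

```text
241 91 [0.61961237 0.19986822 0.23674229]
```

View pics/s22y.png

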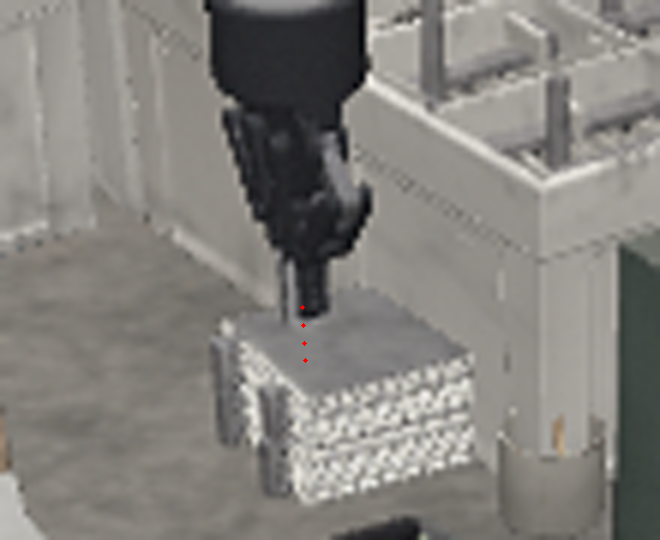

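Call:
arm_command(motion=[[0, [0, 0, 0.6], [0, 0, 0]], [0, [0, 0, 0.7], [0, 0, 0]], [0, [0, 0, 0.5], [0, 0, 0]], [0, [0, -0.2, 0], [0, 0, 0]], [0, [0, -0.2, 0], [0, 0, 0]], [0, [0, -0.15, 0], [0, 0, 0]], [0, [0, -0.15, 0], [0, 0, 0]], [0, [0, -0.15, 0], [0, 0, 0]], [0, [0, -0.15, 0], [0, 0, 0]], [0, [0, -0.15, 0], [0, 0, 0]]])

```text
time: 19.68
ee_pos: [0.6114, 0.1321, 0.128]
tcp_rot: [-180.0, -0.0, 173.3]
wrist_force: [1.1, 1.2, -0.2]
opening: 0.0001
```

Run:
```python
from h import *
from workcell import bot
c,im=shot('side','s23')
cv2.imwrite('pics/s23z.png',cv2.resize(im[130:280,230:400],None,fx=4,fy=4,interpolation=cv2.INTER_CUBIC))
o=bot.get_obs(); print(inst(o['ee_pos']).round(4),o['wrist_force'],o['time'])
```

```text
[-0.0004  0.1197  0.1279] [0.64965579 0.35581289 0.43653076] 19.725
```

View pics/s23z.png

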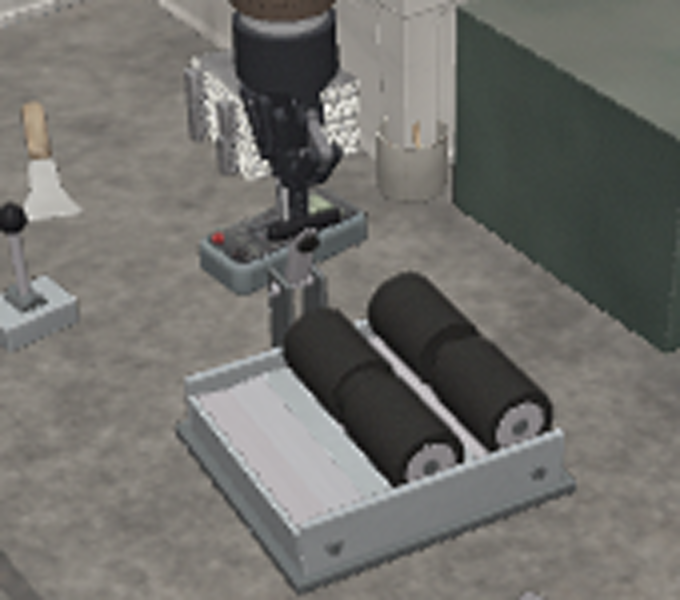

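Call:
arm_command(motion=[[0, [0, -0.14, 0], [0, 0, 0]], [0, [0, -0.14, 0], [0, 0, 0]], [0, [0, -0.14, 0], [0, 0, 0]], [0, [0, 0, 0], [0, 0, 0]]])

```text
time: 20.23
ee_pos: [0.6085, 0.1067, 0.1283]
tcp_rot: [-180.0, 0.0, 173.2]
wrist_force: [0.2, -0.1, -0.6]
opening: 0.0
```

Run:
```python
from h import *
from workcell import bot
c,im=shot('side','s24')
cv2.imwrite('pics/s24z.png',cv2.resize(im[160:260,260:360],None,fx=6,fy=6,interpolation=cv2.INTER_CUBIC))
o=bot.get_obs(); print(inst(o['ee_pos']).round(4),o['wrist_force'],o['time'])
```

```text
[-0.0002  0.0955  0.1282] [-0.18083442  0.53840659  1.06745671] 20.275
```

View pics/s24z.png

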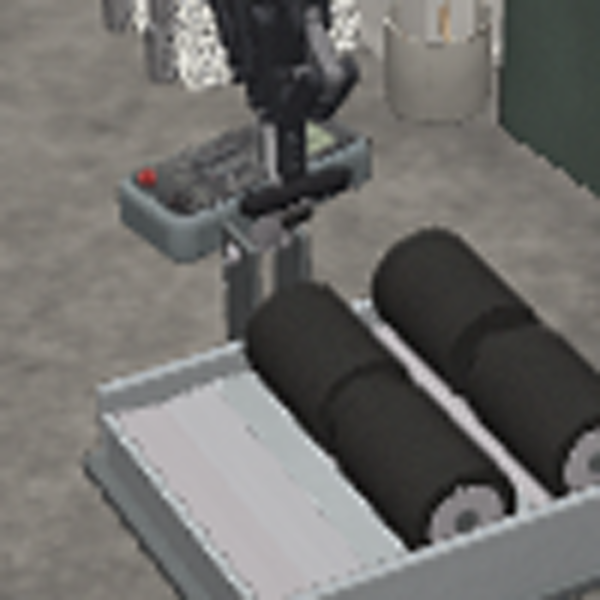

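Call:
arm_command(motion=[[0, [0, 0.05, -0.3], [0, 0, 0]], [0, [0, -0.1, -0.25], [0, 0, 0]], [0, [0, -0.5, 0], [0, 0, 0]], [0, [0, 0, 0], [0, 0, 0]], [0, [0, 0, 0.4], [0, 0, 0]], [0, [0, 0, 0.2], [0, 0, 0]], [0, [0, 0, 0.2], [0, 0, 0]], [0, [0, 0, 0.2], [0, 0, 0]], [0, [0, 0, 0.1], [0, 0, 0]], [0, [0, 0, 0], [0, 0, 0]]])

```text
time: 21.52
ee_pos: [0.603, 0.0575, 0.103]
tcp_rot: [-178.3, 0.4, 172.6]
wrist_force: [-31.7, -89.1, 55.5]
opening: 0.0
```

Run:
```python
from h import *
from workcell import bot
c,im=shot('side','s25')
cv2.imwrite('pics/s25z.png',cv2.resize(im[160:260,260:360],None,fx=6,fy=6,interpolation=cv2.INTER_CUBIC))
o=bot.get_obs(); print(inst(o['ee_pos']).round(4),o['wrist_force'],o['time'])
```

```text
[1.00e-04 4.56e-02 1.03e-01] [-31.31268783 -88.37772887  56.57104242] 21.575
```

View pics/s25z.png

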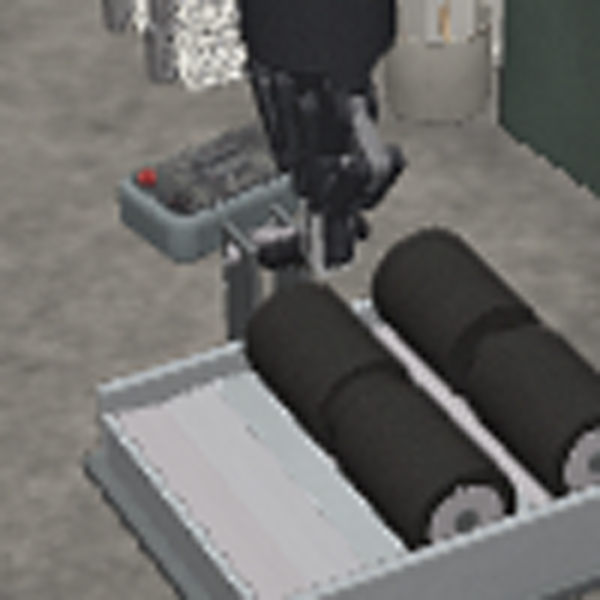

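The tip slid down the inner side of the bar and wedged at 105 N total. I'm relieving that sideways first, then lifting.

Call:
arm_command(motion=[[0, [0, -0.15, -0.05], [0, 0, 0]], [0, [0, -0.15, -0.1], [0, 0, 0]], [0, [0, -0.1, -0.3], [0, 0, 0]], [0, [0, 0, -0.6], [0, 0, 0]], [0, [0, 0, -0.5], [0, 0, 0]], [0, [0, 0, 0], [0, 0, 0]]])

```text
time: 22.32
ee_pos: [0.6031, 0.052, 0.1915]
tcp_rot: [179.9, 0.3, 173.3]
wrist_force: [0.0, 0.6, -0.1]
opening: 0.0002
```

Run:
```python
from h import *
from workcell import bot
c,im=shot('side','s26')
c2,im2=shot('scene','sc26')
cv2.imwrite('pics/s26z.png',np.hstack([cv2.resize(im[160:260,270:340],None,fx=5.5,fy=5.5,interpolation=cv2.INTER_CUBIC),cv2.resize(im2[140:240,270:345],None,fx=5.5,fy=5.5,interpolation=cv2.INTER_CUBIC)]))
o=bot.get_obs(); print(inst(o['ee_pos']).round(4),o['wrist_force'],o['time'])
```

```text
[-1.000e-04  3.980e-02  1.882e-01] [ 0.39527044 -0.113985   -0.46550644] 22.425
```

View pics/s26z.png

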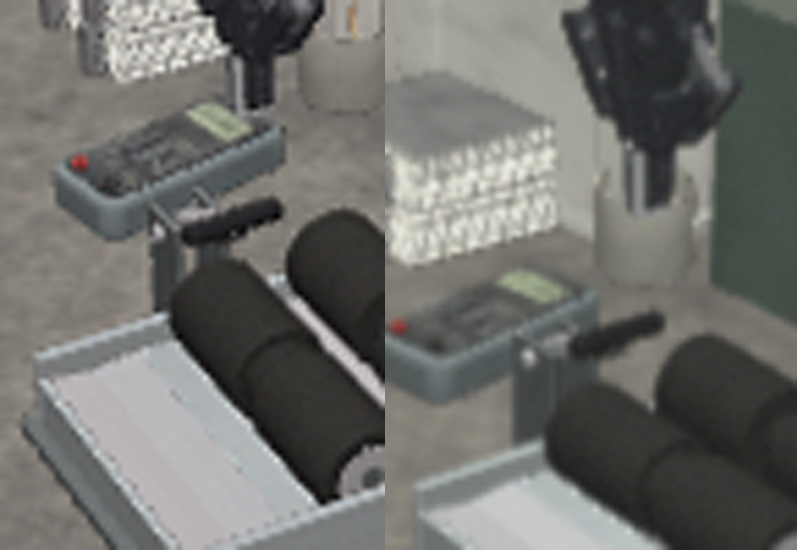

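Run:
```python
from h import *
c=cal('side');c2=cal('scene')
for a,b in [((232,222),(619,334)),((195,233),(580,347)),((275,208),(657,322))]:
    p=tri(c,(a[0]/5.5+270,a[1]/5.5+160),c2,((b[0]-385)/5.5+270,b[1]/5.5+140)); print(inst(p).round(4))
for z in (.102,.115,.13): print(z,inst(onz(c,(232/5.5+270,222/5.5+160),z)).round(4),inst(onz(c2,((619-385)/5.5+270,334/5.5+140),z)).round(4))
import numpy as np
for a in np.arange(0,1.1,.1): print(round(a,1),(118-64*np.cos(a)-4*np.sin(a)).round(1),(98+64*np.sin(a)+4*np.cos(a)).round(1))
```

```text
[-0.0037  0.0531  0.1362]
[-0.0211  0.0641  0.1286]
[0.025  0.0574 0.1333]
0.102 [0.019 0.1   0.102] [0.0358 0.1046 0.102 ]
0.115 [0.0104 0.0829 0.115 ] [0.0206 0.0842 0.115 ]
0.13 [0.0005 0.0631 0.13  ] [0.003  0.0608 0.13  ]
0.0 54.0 102.0
0.1 53.9 108.4
0.2 54.5 114.6
0.3 55.7 120.7
0.4 57.5 126.6
0.5 59.9 132.2
0.6 62.9 137.4
0.7 66.5 142.3
0.8 70.5 146.7
0.9 75.1 150.6
1.0 80.1 154.0
```

Call:
arm_command(motion=[[0, [0, 0.34, 0], [0, 0, 0]], [0, [0, 0, 0], [0, 0, 0]], [0, [0, 0, 0.6], [0, 0, 0]], [0, [0, 0, 0.45], [0, 0, 0]], [0, [0, -0.01, 0.12], [0, 0, 0]], [0, [0, -0.02, 0.12], [0, 0, 0]], [0, [0, -0.02, 0.12], [0, 0, 0]], [0, [0, -0.02, 0.1], [0, 0, 0]], [0, [0, 0, 0.08], [0, 0, 0]], [0, [0, 0, 0], [0, 0, 0]]])

```text
time: 23.68
ee_pos: [0.6036, 0.0672, 0.0924]
tcp_rot: [180.0, -0.0, 173.3]
wrist_force: [0.2, 0.5, 0.1]
opening: -0.0
```

Run:
```python
from h import *
from workcell import bot
c,im=shot('side','s27')
c2,im2=shot('scene','sc27')
cv2.imwrite('pics/s27z.png',np.hstack([cv2.resize(im[160:260,270:340],None,fx=5.5,fy=5.5,interpolation=cv2.INTER_CUBIC),cv2.resize(im2[140:240,270:345],None,fx=5.5,fy=5.5,interpolation=cv2.INTER_CUBIC)]))
o=bot.get_obs(); print(inst(o['ee_pos']).round(4),o['wrist_force'],o['time'])
```

```text
[-0.0003  0.0554  0.0927] [ 0.25931431  0.66413372 -0.15191225] 23.775
```

View pics/s27z.png

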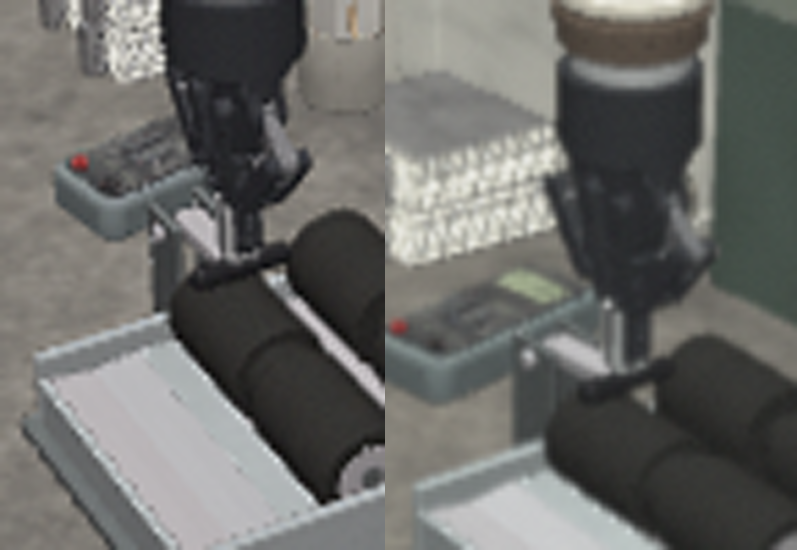

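Call:
arm_command(motion=[[0, [0, 0, 0.06], [0, 0, 0]], [0, [0, 0, 0.06], [0, 0, 0]], [0, [0, 0, 0.04], [0, 0, 0]], [0, [0, 0, 0], [0, 0, 0]]])

```text
time: 24.28
ee_pos: [0.6041, 0.067, 0.0861]
tcp_rot: [180.0, 0.2, 173.3]
wrist_force: [-6.9, -1.4, 19.6]
opening: 0.0001
```

Call:
arm_command(motion=[[0, [0, 0, -0.3], [0, 0, 0]], [0, [0, 0, -0.8], [0, 0, 0]], [0, [0, 0, -0.8], [0, 0, 0]], [1, [0, -0.85, -0.3], [0, 0, 0]], [1, [0, -0.9, -0.3], [0, 0, 0]], [1, [0, -0.9, -0.3], [0, 0, 0]], [1, [0, -0.9, -0.3], [0, 0, 0]], [1, [-0.1, -0.9, -0.3], [0, 0, 0]], [1, [-0.1, -0.9, -0.2], [0, 0, 0]], [1, [0, -0.85, 0], [0, 0, 0]], [1, [0, 0, 0], [0, 0, 0]], [1, [0, 0, 0], [0, 0, 0]]])

```text
time: 25.78
ee_pos: [0.5721, -0.3036, 0.2991]
tcp_rot: [180.0, -0.0, 173.2]
wrist_force: [0.4, 0.5, 0.3]
opening: 0.085
```

Run:
```python
from h import *
import pickle
from workcell import bot
c,im=shot('wrist','w28'); pickle.dump(c,open('w28.pkl','wb'))
o=bot.get_obs(); print(o['ee_pos'],o['tcp_rot'],o['time'])
```

```text
[ 0.57225866 -0.30296001  0.29935309] [1.79981441e+02 3.60647325e-03 1.73303958e+02] 25.825
```

View pics/w28.png

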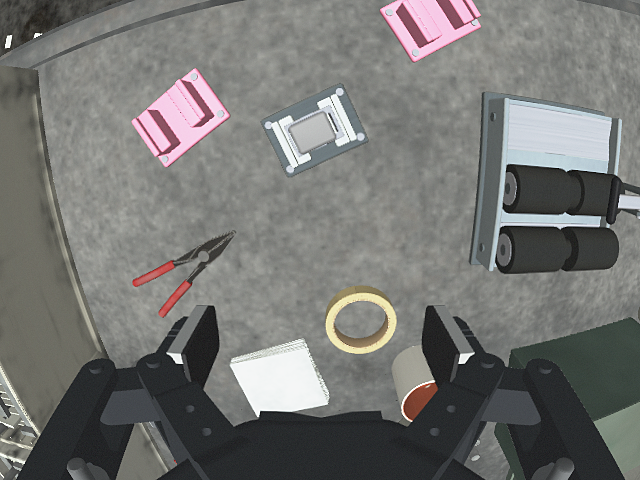

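The wrist view has three rest-shaped things: pink at (181,117), pink at (430,25), and grey with the gauge at (314,131). The grey one carries the gauge and isn't pink, so it is the one meant. Enlarging it to confirm and measure.

Run:
```python
from h import *
im=cv2.imread('pics/w28.png')
cv2.imwrite('pics/w28z.png',cv2.resize(im[75:185,250:380],None,fx=5.4,fy=5.4,interpolation=cv2.INTER_CUBIC))
```

```text
(no output)
```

View pics/w28z.png

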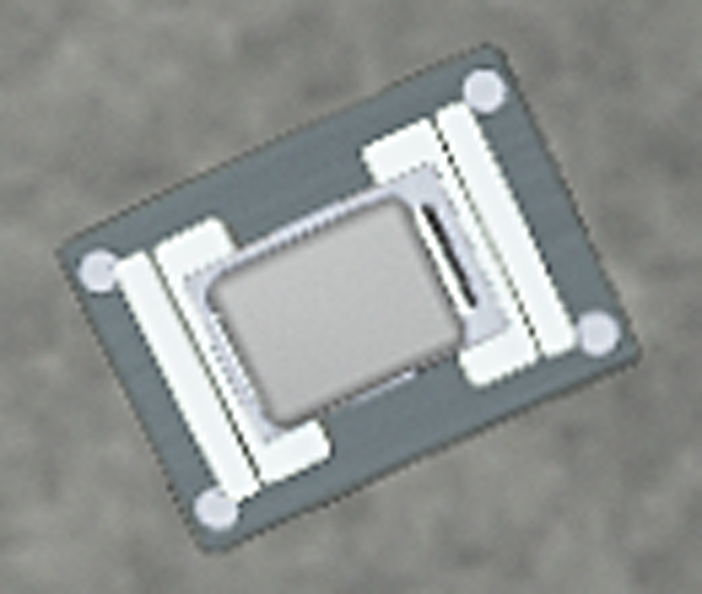

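Run:
```python
from h import *
import pickle
c=pickle.load(open('w28.pkl','rb'))
Z=lambda p:(p[0]/5.4+250,p[1]/5.4+75)
for nm,ps,z in [('plate',[(60,250),(492,42),(640,355),(210,550)],.005),('bolts',[(100,270),(484,92),(598,333),(217,508)],.007),('lip outer',[(118,263),(462,103),(575,345),(245,497)],.051),('handle top',[(208,286),(405,192),(467,332),(278,424)],.137)]:
    q=np.array([onz(c,Z(p),z) for p in ps]); m=q.mean(0)
    e1=(q[1]-q[0]+q[2]-q[3])/2; e2=(q[3]-q[0]+q[2]-q[1])/2
    print(nm,m.round(4),'long',np.hypot(*e1[:2]).round(4),np.degrees(np.arctan2(e1[1],e1[0])).round(2),'short',np.hypot(*e2[:2]).round(4),np.degrees(np.arctan2(e2[1],e2[0])).round(2))
```

```text
plate [ 0.5023 -0.3012  0.005 ] long 0.1082 108.48 short 0.0783 18.76
bolts [ 0.5027 -0.3013  0.007 ] long 0.0952 108.19 short 0.0607 18.57
lip outer [ 0.5022 -0.3006  0.051 ] long 0.0758 108.25 short 0.055 19.58
handle top [ 0.5016 -0.301   0.137 ] long 0.0345 109.09 short 0.0251 18.2
```

Call:
arm_command(motion=[[1, [0, 0, 0.1], [0, 0, 0.98]], [1, [0, 0, 0.1], [0, 0, 0.98]], [1, [0, 0, 0.1], [0, 0, 0.98]], [1, [0, 0, 0.1], [0, 0, 0.98]], [1, [0, 0, 0.1], [0, 0, 0.98]], [1, [0, 0, 0.1], [0, 0, 0.98]], [1, [0, 0, 0.1], [0, 0, 0.98]], [1, [0, 0, 0.1], [0, 0, 0.98]], [1, [0, 0, 0.1], [0, 0, 0.98]], [1, [0, 0, 0.1], [0, 0, 0.98]], [1, [0, 0, 0.1], [0, 0, 0.98]], [1, [0, 0, 0], [0, 0, 0]]])

```text
time: 27.32
ee_pos: [0.5723, -0.3022, 0.2332]
tcp_rot: [-180.0, -0.0, 108.7]
wrist_force: [0.3, 0.2, 0.1]
opening: 0.0853
```

Run:
```python
from h import *
go([.502,-.301,.18],108.5)
```

```text
now [ 0.5723 -0.3022  0.2332] [-1.7999e+02 -2.0000e-02  1.0874e+02] t 27.32 F [0.3 0.2 0.1] shift units [ 0.396 -1.102  0.887] turnz 0.04
```

Call:
arm_command(motion=[[1, [0.13, -0.37, 0.2], [0, 0, 0.04]], [1, [0.13, -0.37, 0.3], [0, 0, 0]], [1, [0.136, -0.362, 0.387], [0, 0, 0]], [1, [0, 0, 0], [0, 0, 0]], [1, [0, 0, 0], [0, 0, 0]]])

```text
time: 27.95
ee_pos: [0.5027, -0.3019, 0.1813]
tcp_rot: [179.9, 0.1, 108.5]
wrist_force: [-0.1, -0.4, 0.3]
opening: 0.0856
```

Run:
```python
from h import *
c,im=shot('wrist','w29'); go([.502,-.301,.065],108.5)
c,im2=shot('side','s29')
cv2.imwrite('pics/w29z.png',np.hstack([im[150:450,120:520],cv2.resize(im2[200:350,300:450],None,fx=2,fy=2)]))
```

```text
now [ 0.503  -0.3021  0.1814] [1.7991e+02 9.0000e-02 1.0844e+02] t 28.0 F [0.2 0.2 0.8] shift units [ 0.025 -0.013  1.939] turnz -0.01
```

View pics/w29z.png

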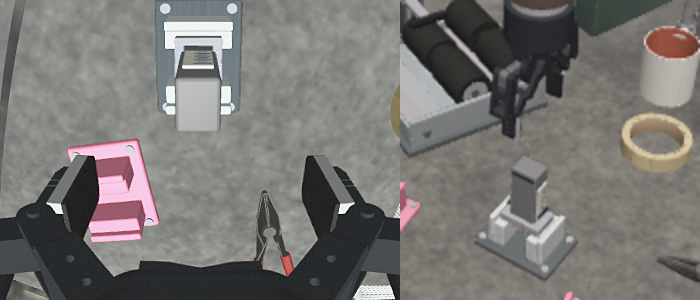

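Call:
arm_command(motion=[[1, [0.02, -0.01, 0.6], [0, 0, 0]], [1, [0, 0, 0.6], [0, 0, 0]], [1, [0, 0, 0.5], [0, 0, 0]], [1, [0, 0, 0.24], [0, 0, 0]], [1, [0, 0, 0], [0, 0, 0]]])

```text
time: 28.68
ee_pos: [0.5011, -0.301, 0.0634]
tcp_rot: [-180.0, -0.0, 108.4]
wrist_force: [-0.1, 0.3, 0.5]
opening: 0.0854
```

Run:
```python
from h import *
c,im=shot('wrist','w30'); go([.502,-.301,.065],108.5)
c,im2=shot('side','s30')
cv2.imwrite('pics/w30z.png',np.hstack([im[150:450,120:520],cv2.resize(im2[200:350,300:450],None,fx=2,fy=2)]))
```

```text
now [ 0.5015 -0.3014  0.0645] [1.7997e+02 4.0000e-02 1.0837e+02] t 28.73 F [-0.1  0.2  0.8] shift units [ 0.003  0.01  -0.009] turnz -0.02
```

View pics/w30z.png

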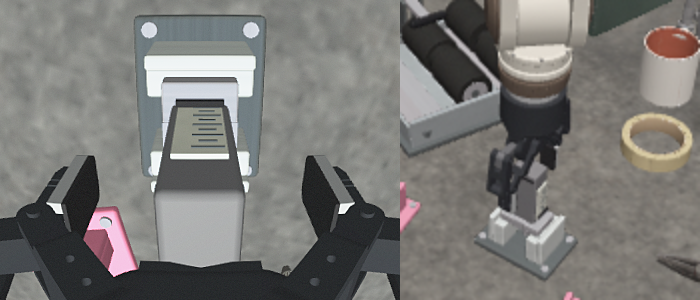

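Call:
arm_command(motion=[[0.2, [0, 0, 0], [0, 0, 0]], [0.2, [0, 0, 0], [0, 0, 0]], [0.2, [0, 0, 0], [0, 0, 0]], [0.2, [0, 0, 0], [0, 0, 0]], [0.2, [0, 0, 0], [0, 0, 0]], [0.2, [0, 0, 0], [0, 0, 0]]], newtons=40)

```text
time: 29.52
ee_pos: [0.501, -0.3013, 0.0639]
tcp_rot: [180.0, 0.0, 108.3]
wrist_force: [-0.6, -1.0, 5.3]
opening: 0.0278
```

Run:
```python
from h import *
c,im=shot('wrist','w31'); go([.502,-.301,.065],108.5)
c,im2=shot('side','s31')
cv2.imwrite('pics/w31z.png',np.hstack([im[150:450,120:520],cv2.resize(im2[200:350,300:450],None,fx=2,fy=2)]))
```

```text
now [ 0.501  -0.3013  0.064 ] [1.7998e+02 3.0000e-02 1.0835e+02] t 29.57 F [-1.9 -0.7  5.2] shift units [-0.     0.018 -0.017] turnz -0.03
```

View pics/w31z.png

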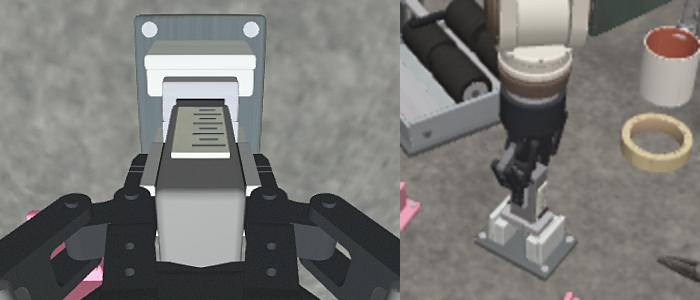

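Call:
arm_command(motion=[[0.2, [0, 0, -0.2], [0, 0, 0]], [0.2, [0, 0, -0.5], [0, 0, 0]], [0.2, [0, 0, -0.6], [0, 0, 0]], [0.2, [0, 0, -0.5], [0, 0, 0.7]], [0.2, [0, 0, -0.5], [0, 0, 0.7]], [0.2, [0, 0, -0.3], [0, 0, 0.7]], [0.2, [0, 0, 0], [0, 0, 0.7]], [0.2, [0, 0, 0], [0, 0, 0.7]], [0.2, [0, 0, 0], [0, 0, 0.69]], [0.2, [0, 0, 0], [0, 0, 0]]])

```text
time: 30.88
ee_pos: [0.5008, -0.301, 0.2194]
tcp_rot: [-180.0, -0.0, 83.2]
wrist_force: [-0.1, -0.2, -4.5]
opening: 0.0273
```

Run:
```python
from h import *
c,im=shot('wrist','w32'); go(st(0,0,.20),83.2)
cv2.imwrite('pics/w32z.png',im)
```

```text
now [ 0.5008 -0.301   0.2194] [-1.7996e+02 -2.0000e-02  8.3310e+01] t 30.93 F [ 0.7 -0.5 -3.6] shift units [5.373 0.992 0.325] turnz 0.02
```

View pics/w32z.png

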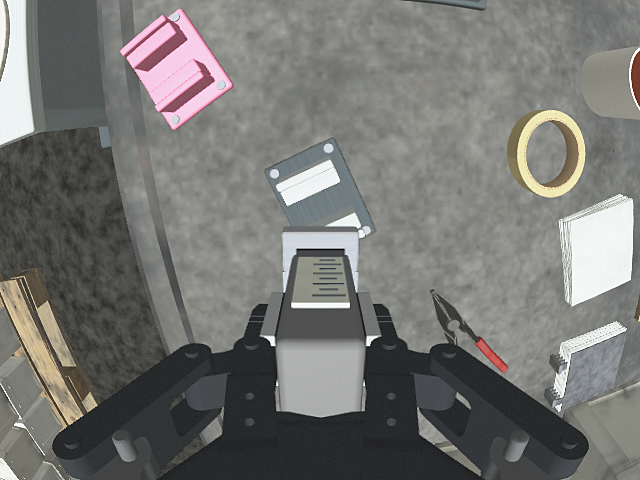

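Call:
arm_command(motion=[[0.2, [0.6, 0.11, 0], [0, 0, 0]], [0.2, [0.9, 0.165, 0], [0, 0, 0]], [0.2, [0.9, 0.165, 0], [0, 0, 0]], [0.2, [0.9, 0.165, 0], [0, 0, 0]], [0.2, [0.9, 0.165, 0], [0, 0, 0]], [0.2, [0.7, 0.13, 0.15], [0, 0, 0]], [0.2, [0.473, 0.092, 0.17], [0, 0, 0]], [0.2, [0, 0, 0], [0, 0, 0]], [0.2, [0, 0, 0], [0, 0, 0]]])

```text
time: 32.05
ee_pos: [0.5979, 0.0116, 0.2005]
tcp_rot: [-180.0, 0.0, 83.3]
wrist_force: [-0.1, 0.1, -4.3]
opening: 0.028
```

Run:
```python
from h import *
import pickle
c,im=shot('wrist','w33'); pickle.dump(c,open('w33.pkl','wb')); go(st(0,0,.110),83.2)
c,im2=shot('side','s33')
cv2.imwrite('pics/w33z.png',im[60:360])
cv2.imwrite('pics/s33z.png',cv2.resize(im2[130:270,260:400],None,fx=5,fy=4.2,interpolation=cv2.INTER_CUBIC))
```

```text
now [0.598  0.0112 0.2008] [1.7998e+02 1.0000e-02 8.3210e+01] t 32.1 F [ 0.6  0.2 -3.5] shift units [ 0.016 -0.011  1.513] turnz 0.00
```

View pics/w33z.png

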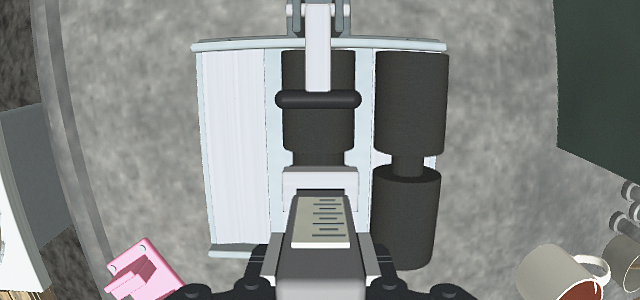

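View pics/s33z.png

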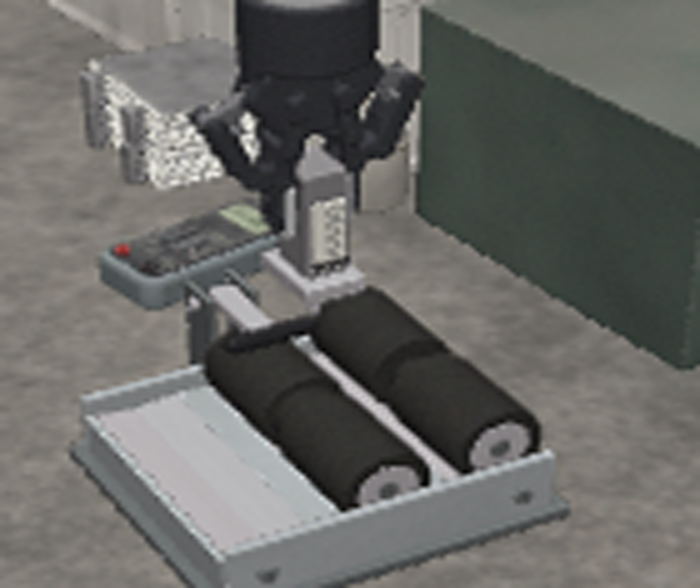

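Run:
```python
from h import *
import pickle
c=pickle.load(open('w33.pkl','rb')); im=cv2.imread('pics/w33.png')
cv2.imwrite('pics/w33y.png',cv2.resize(im[180:240,270:370],None,fx=7,fy=7,interpolation=cv2.INTER_CUBIC))
for p in [(320,211),(320,213)]: print(inst(onz(c,p,.09)).round(4))
print('bar',inst(onz(c,(318,159),.102)).round(4))
```

```text
[0.001  0.0123 0.09  ]
[0.001  0.0108 0.09  ]
bar [-0.0004  0.0531  0.102 ]
```

View pics/w33y.png

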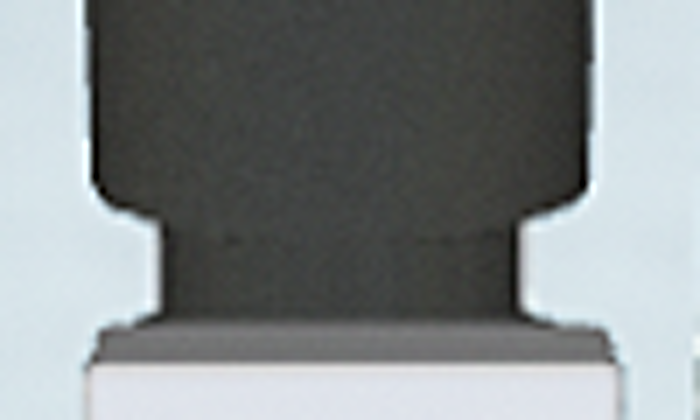

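Call:
arm_command(motion=[[0.2, [0.016, -0.01, 0.5], [0, 0, 0]], [0.2, [0, 0, 0.4], [0, 0, 0]], [0.2, [0, 0, 0.25], [0, 0, 0]], [0.2, [0, 0, 0.1], [0, 0, 0]], [0.2, [0, 0, 0.1], [0, 0, 0]], [0.2, [0, 0, 0.1], [0, 0, 0]], [0.2, [0, 0, 0.05], [0, 0, 0]], [0.2, [0, 0, 0], [0, 0, 0]]])

```text
time: 33.15
ee_pos: [0.5979, 0.0128, 0.1106]
tcp_rot: [180.0, 0.0, 83.2]
wrist_force: [0.3, -2.1, -1.1]
opening: 0.0276
```

Run:
```python
from h import *
c,im=shot('wrist','w34'); go(st(0,0,.109),83.2)
cv2.imwrite('pics/w34z.png',cv2.resize(im[180:360,220:420],None,fx=3.5,fy=3.3,interpolation=cv2.INTER_CUBIC))
```

```text
now [0.5979 0.0128 0.1108] [1.7995e+02 1.0000e-02 8.3210e+01] t 33.2 F [-0.  -1.9 -1.4] shift units [-0.011 -0.006  0.029] turnz 0.00
```

View pics/w34z.png

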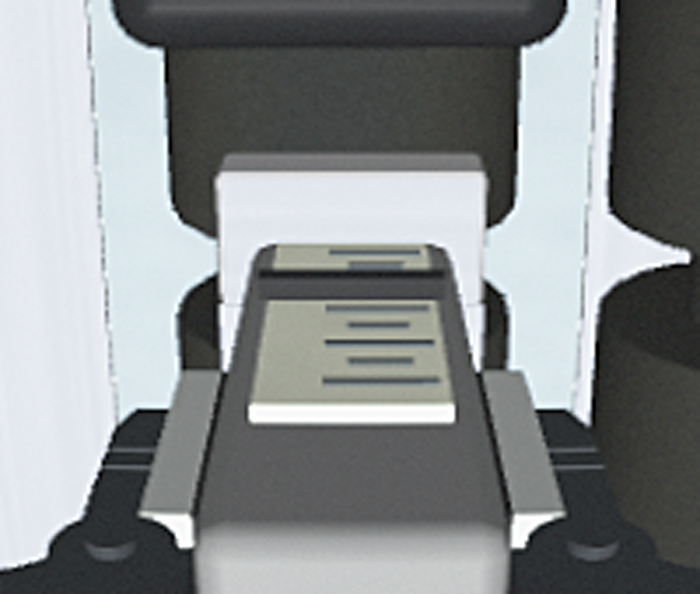

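Call:
arm_command(motion=[[0.2, [0, 0, 0.03], [0, 0, 0]], [0.2, [0, 0, 0.03], [0, 0, 0]], [0.2, [0, 0, 0.02], [0, 0, 0]], [0.2, [0, 0, 0], [0, 0, 0]]])

```text
time: 33.7
ee_pos: [0.5981, 0.0128, 0.1092]
tcp_rot: [179.8, -0.0, 83.2]
wrist_force: [-6.0, -2.9, 20.2]
opening: 0.0273
```

The base has seated at 20 N. I'm pausing there and reading the pointer.

Call:
arm_command(motion=[[0.2, [0, 0, -0.01], [0, 0, 0]], [0.2, [0, 0, 0], [0, 0, 0]], [0.2, [0, 0, 0], [0, 0, 0]], [0.2, [0, 0, 0], [0, 0, 0]], [0.2, [0, 0, 0], [0, 0, 0]], [0.2, [0, 0, 0], [0, 0, 0]], [0.2, [0, 0, 0], [0, 0, 0]], [0.2, [0, 0, 0], [0, 0, 0]]])

```text
time: 34.7
ee_pos: [0.598, 0.0128, 0.1092]
tcp_rot: [179.8, -0.0, 83.2]
wrist_force: [-5.4, -2.2, 17.5]
opening: 0.0276
```

Run:
```python
from h import *
import pickle
c,im=shot('wrist','w35'); pickle.dump(c,open('w35.pkl','wb')); go(st(0,0,.109),83.2)
cv2.imwrite('pics/w35z.png',cv2.resize(im[180:360,220:420],None,fx=3.5,fy=3.3,interpolation=cv2.INTER_CUBIC))
c2,im2=shot('side','s35');c3,im3=shot('scene','sc35')
cv2.imwrite('pics/s35z.png',np.hstack([cv2.resize(im2[165:245,290:360],None,fx=5.5,fy=6,interpolation=cv2.INTER_CUBIC),cv2.resize(im3[165:245,290:360],None,fx=5.5,fy=6,interpolation=cv2.INTER_CUBIC)]))
```

```text
now [0.598  0.0128 0.1092] [ 1.7981e+02 -1.0000e-02  8.3210e+01] t 34.75 F [-4.8 -3.2 17.1] shift units [-0.011 -0.008  0.004] turnz 0.00
```

View pics/w35z.png

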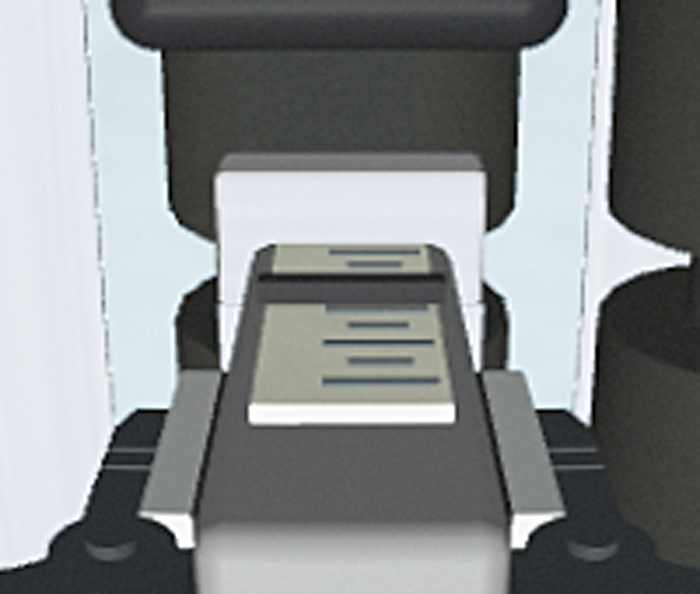

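View pics/s35z.png

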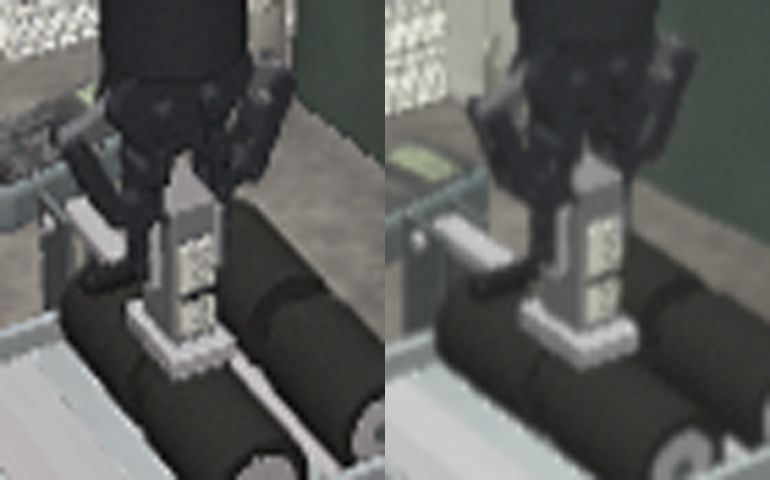

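Run:
```python
from h import *
import pickle
c=pickle.load(open('w35.pkl','rb'))
o,d=None,None
def ony(uv,y):
    o,d=ray(c,uv); a=inst(o);b=inst(o+d); e=b-a; t=(y-a[1])/e[1]; return (a+t*e)
for n,r in [('base-handle join? top of lower scale',245),('pointer',278),('scale lower edge gap',300),('scale top',405),('handle top',520)]:
    print(n,[(1000*(ony((320,r/3.3+180),y)[2]-.09)).round(1) for y in (.018,.019,.020)])
c2=cal('side');c3=cal('scene')
# -y face
def onyc(c,uv,y):
    o,d=ray(c,uv); a=inst(o);b=inst(o+d); e=b-a; t=(y-a[1])/e[1]; return (a+t*e)
print('side pointer',onyc(c2,(197/5.5+290,295/6+165),-.018), 'scene',onyc(c3,((605-385)/5.5+290,277/6+165),-.018))
```

```text
base-handle join? top of lower scale [np.float64(16.0), np.float64(18.7), np.float64(21.4)]
pointer [np.float64(29.0), np.float64(31.5), np.float64(34.0)]
scale lower edge gap [np.float64(36.8), np.float64(39.2), np.float64(41.5)]
scale top [np.float64(66.2), np.float64(68.1), np.float64(70.0)]
handle top [np.float64(89.0), np.float64(90.6), np.float64(92.1)]
side pointer [ 0.00274086 -0.018       0.12891649] scene [ 0.00706673 -0.018       0.12851233]
```

Run:
```python
from h import *
a=cv2.imread('pics/w33.png');b=cv2.imread('pics/w35.png')
cv2.imwrite('pics/cmp.png',np.hstack([cv2.resize(i[215:345,275:365],None,fx=4.4,fy=4.6,interpolation=cv2.INTER_CUBIC) for i in(a,b)]))
```

```text
(no output)
```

View pics/cmp.png

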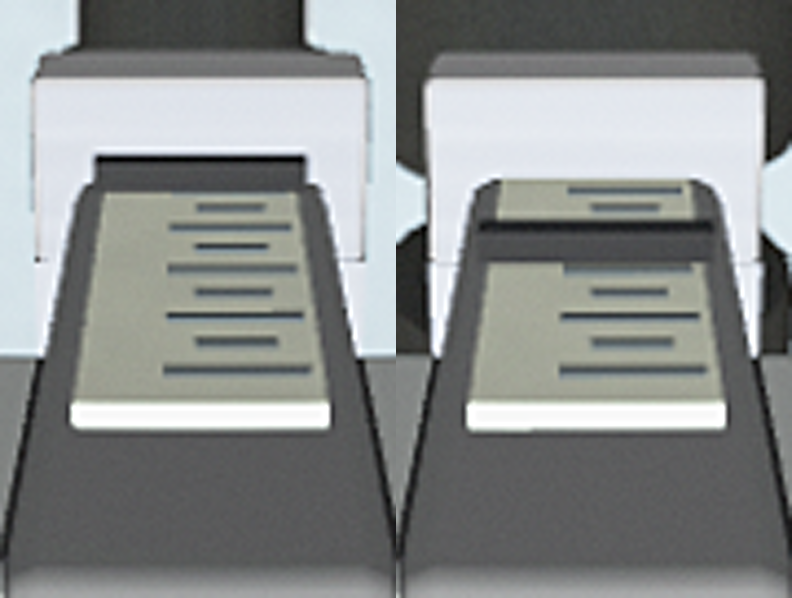

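Run:
```python
from h import *
import pickle
c=pickle.load(open('w35.pkl','rb'))
def ony(uv,y):
    o,d=ray(c,uv); a=inst(o);b=inst(o+d); e=b-a; t=(y-a[1])/e[1]; return (a+t*e)
f=lambda r,y:1000*(ony((320,r/4.6+215),y)[2]-.09)
for y in (.018,.019,.02,.021,.022,.023,.024,.026): print(y,'free',f(160,y).round(1),'now',f(226,y).round(1),'marks',[f(r,y).round(1) for r in (370,343,316,292,268,247,227,207,190)],'top',f(570,y).round(1))
```

```text
0.018 free 9.6 now 28.9 marks [np.float64(60.3), np.float64(55.3), np.float64(49.9), np.float64(44.8), np.float64(39.3), np.float64(34.3), np.float64(29.1), np.float64(23.7), np.float64(18.8)] top 89.8
0.019 free 12.4 now 31.4 marks [np.float64(62.3), np.float64(57.4), np.float64(52.1), np.float64(47.0), np.float64(41.7), np.float64(36.7), np.float64(31.7), np.float64(26.3), np.float64(21.5)] top 91.3
0.02 free 15.2 now 33.9 marks [np.float64(64.4), np.float64(59.5), np.float64(54.3), np.float64(49.3), np.float64(44.0), np.float64(39.1), np.float64(34.2), np.float64(28.9), np.float64(24.2)] top 92.8
0.021 free 18.0 now 36.4 marks [np.float64(66.4), np.float64(61.6), np.float64(56.4), np.float64(51.6), np.float64(46.4), np.float64(41.6), np.float64(36.7), np.float64(31.5), np.float64(26.9)] top 94.4
0.022 free 20.9 now 38.9 marks [np.float64(68.4), np.float64(63.6), np.float64(58.6), np.float64(53.8), np.float64(48.7), np.float64(44.0), np.float64(39.2), np.float64(34.1), np.float64(29.6)] top 95.9
0.023 free 23.7 now 41.5 marks [np.float64(70.4), np.float64(65.7), np.float64(60.8), np.float64(56.1), np.float64(51.1), np.float64(46.4), np.float64(41.7), np.float64(36.7), np.float64(32.2)] top 97.4
0.024 free 26.5 now 44.0 marks [np.float64(72.4), np.float64(67.8), np.float64(63.0), np.float64(58.3), np.float64(53.4), np.float64(48.8), np.float64(44.2), np.float64(39.3), np.float64(34.9)] top 98.9
0.026 free 32.2 now 49.0 marks [np.float64(76.4), np.float64(72.0), np.float64(67.3), np.float64(62.9), np.float64(58.1), np.float64(53.7), np.float64(49.2), np.float64(44.5), np.float64(40.3)] top 102.0
```

The pointer's rise from the free picture (row 160) to now (row 226) is about 18 mm, so the groove is about 8 mm deep: good. The lever goes towards the robot. First I return the gauge.

Call:
arm_command(motion=[[0.2, [0, 0, -0.3], [0, 0, 0]], [0.2, [0, 0, -0.7], [0, 0, 0]], [0.2, [0, 0, -0.8], [0, 0, 0]], [0.2, [-0.6, -0.11, 0], [0, 0, 0]], [0.2, [-0.9, -0.165, 0], [0, 0, 0]], [0.2, [-0.9, -0.165, 0], [0, 0, 0]], [0.2, [-0.9, -0.165, 0], [0, 0, 0]], [0.2, [-0.9, -0.165, 0], [0, 0, 0]], [0.2, [-0.75, -0.13, 0], [0, 0, 0]], [0.2, [-0.4, -0.09, 0], [0, 0, 0]], [0.2, [0, 0, 0], [0, 0, 0]]])

```text
time: 36.22
ee_pos: [0.5001, -0.3, 0.214]
tcp_rot: [-180.0, -0.0, 83.1]
wrist_force: [-0.3, 0.1, -3.7]
opening: 0.0279
```

Call:
arm_command(motion=[[0.2, [0, 0, 0], [0, 0, -0.7]], [0.2, [0, 0, 0], [0, 0, -0.7]], [0.2, [0, 0, 0], [0, 0, -0.7]], [0.2, [0, 0, 0], [0, 0, -0.7]], [0.2, [0, 0, 0], [0, 0, -0.7]], [0.2, [0, 0, 0], [0, 0, -0.69]], [0.2, [0, 0, 0], [0, 0, 0]]])

```text
time: 37.1
ee_pos: [0.5011, -0.2978, 0.2143]
tcp_rot: [180.0, -0.0, 108.4]
wrist_force: [0.2, -0.6, -3.8]
opening: 0.0275
```

Run:
```python
from h import *
go([.501,-.3013,.12],108.35)
c2,im2=shot('side','s36'); cv2.imwrite('pics/s36z.png',cv2.resize(im2[160:360,270:430],None,fx=3.5,fy=3))
```

```text
now [ 0.5011 -0.2978  0.2143] [ 1.7999e+02 -3.0000e-02  1.0839e+02] t 37.1 F [ 0.2 -0.6 -3.8] shift units [-0.056 -0.02   1.571] turnz 0.01
```

View pics/s36z.png

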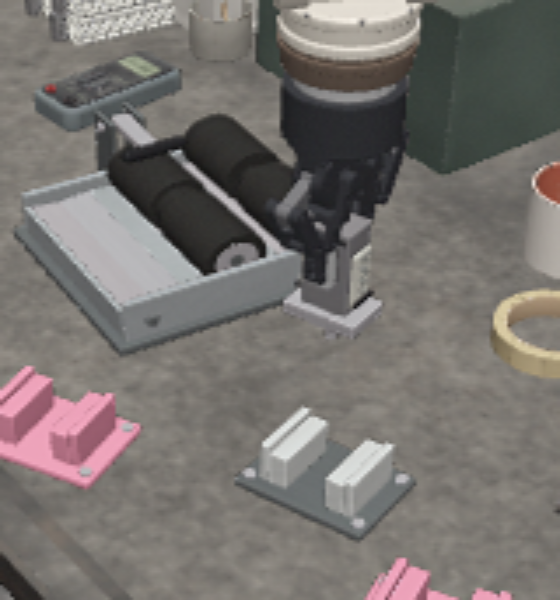

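Clamp, roller and held gauge all look right in the side view. I'm lowering to just above the rest.

Call:
arm_command(motion=[[0.2, [-0.03, -0.01, 0.4], [0, 0, 0]], [0.2, [-0.026, -0.01, 0.6], [0, 0, 0]], [0.2, [0, 0, 0.45], [0, 0, 0]], [0.2, [0, 0, 0.12], [0, 0, 0]], [0.2, [0, 0, 0], [0, 0, 0]], [0.2, [0, 0, 0], [0, 0, 0]]])

```text
time: 37.9
ee_pos: [0.5013, -0.3026, 0.1215]
tcp_rot: [179.9, 0.1, 108.3]
wrist_force: [0.3, -0.1, -3.5]
opening: 0.0275
```

Run:
```python
from h import *
go([.501,-.3013,.064],108.35)
```

```text
now [ 0.5013 -0.3026  0.1215] [1.7992e+02 9.0000e-02 1.0834e+02] t 37.9 F [ 0.3 -0.1 -3.5] shift units [0.024 0.002 0.959] turnz -0.00
```

Call:
arm_command(motion=[[0.2, [0.02, 0, 0.4], [0, 0, 0]], [0.2, [0, 0, 0.3], [0, 0, 0]], [0.2, [0, 0, 0.1], [0, 0, 0]], [0.2, [0, 0, 0], [0, 0, 0]]])

```text
time: 38.4
ee_pos: [0.5002, -0.3012, 0.072]
tcp_rot: [-180.0, -0.0, 108.3]
wrist_force: [-0.5, 0.7, -3.6]
opening: 0.0275
```

Run:
```python
from h import *
go([.501,-.3013,.064],108.35)
c,im=shot('wrist','w37'); cv2.imwrite('pics/w37z.png',cv2.resize(im[150:350,220:420],None,fx=2.9,fy=2.9))
```

```text
now [ 0.5002 -0.3012  0.072 ] [-1.7999e+02 -1.0000e-02  1.0835e+02] t 38.4 F [-0.5  0.7 -3.6] shift units [-0.006  0.013  0.133] turnz -0.00
```

View pics/w37z.png

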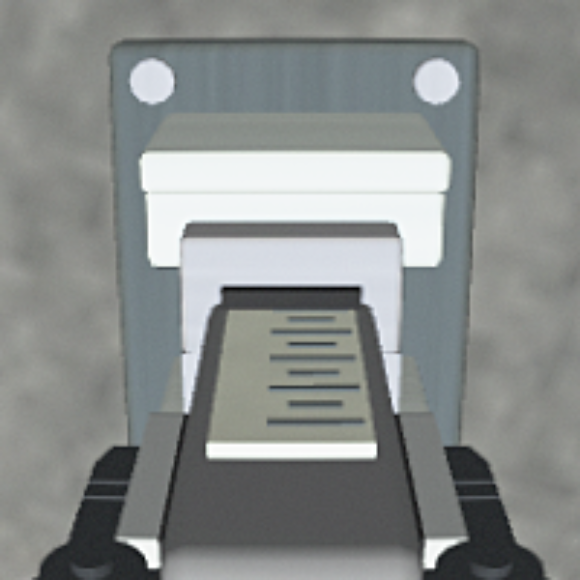

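Well aligned over the rails. I'm lowering the last 8 mm.

Call:
arm_command(motion=[[0.2, [0, 0.01, 0.06], [0, 0, 0]], [0.2, [0, 0, 0.04], [0, 0, 0]], [0.2, [0, 0, 0.03], [0, 0, 0]], [0.2, [0, 0, 0.01], [0, 0, 0]], [0.2, [0, 0, 0], [0, 0, 0]]])

```text
time: 39.08
ee_pos: [0.5008, -0.3011, 0.064]
tcp_rot: [180.0, 0.0, 108.3]
wrist_force: [-2.2, 1.4, 0.5]
opening: 0.0276
```

Call:
arm_command(motion=[[0.5, [0, 0, 0], [0, 0, 0]], [0.9, [0, 0, 0], [0, 0, 0]], [0.9, [0, 0, 0], [0, 0, 0]], [0.9, [0, 0, 0], [0, 0, 0]], [0.9, [0, 0, -0.3], [0, 0, 0]], [0.9, [0, 0, -0.7], [0, 0, 0]], [0.9, [0, 0, -0.9], [0, 0, 0]], [0.9, [0, 0, -0.7], [0, 0, 0]]])

```text
time: 40.08
ee_pos: [0.5009, -0.3011, 0.2234]
tcp_rot: [179.9, 0.1, 108.4]
wrist_force: [0.8, -0.5, -0.1]
opening: 0.0769
```

Run:
```python
from h import *
go([.42,.333,.25],168)
c2,im2=shot('side','s38'); cv2.imwrite('pics/s38z.png',cv2.resize(im2[160:360,270:430],None,fx=3.5,fy=3))
```

```text
now [ 0.5009 -0.3011  0.2234] [1.7989e+02 1.3000e-01 1.0835e+02] t 40.08 F [ 0.8 -0.5 -0.1] shift units [10.454  2.049 -0.462] turnz -9.94
```

View pics/s38z.png

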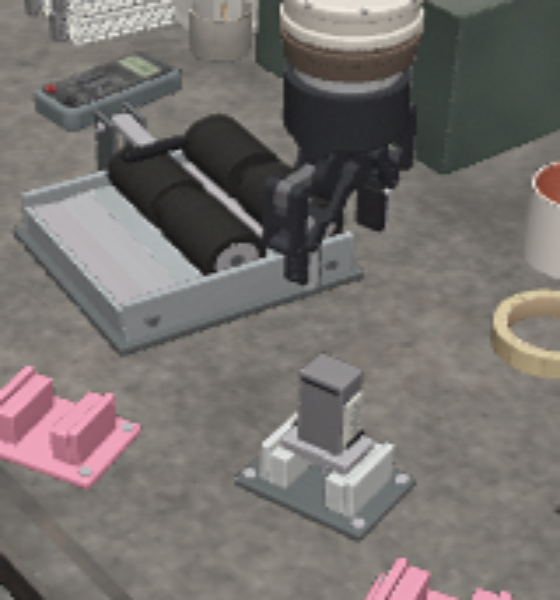

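Call:
arm_command(motion=[[0, [0, 0, 0], [0, 0, 0.8]], [0, [0, 0, 0], [0, 0, 0.8]], [0, [0, 0, 0], [0, 0, 0.8]], [0, [0.6, 0.1, 0], [0, 0, 0]], [0, [0.95, 0.11, 0], [0, 0, 0]], [0, [0.95, 0.11, 0], [0, 0, 0]], [0, [0.95, 0.11, 0], [0, 0, 0]], [0, [0.95, 0.11, 0], [0, 0, 0]], [0, [0.95, 0.11, 0], [0, 0, 0]], [0, [0.95, 0.11, 0], [0, 0, 0]], [0, [0.95, 0.11, 0], [0, 0, 0]], [0, [0.95, 0.11, 0], [0, 0, 0]]])

```text
time: 41.62
ee_pos: [0.5254, 0.1958, 0.2209]
tcp_rot: [179.9, -0.0, 94.0]
wrist_force: [1.1, -0.5, -0.2]
opening: 0.0002
```

Call:
arm_command(motion=[[0, [0.95, 0.11, 0], [0, 0, 0]], [0, [0.95, 0.11, 0], [0, 0, 0]], [0, [0.3, 0.05, 0], [0, 0, 0]], [0, [0, 0, 0], [0, 0, 0]]])

```text
time: 42.12
ee_pos: [0.5325, 0.3274, 0.2197]
tcp_rot: [-180.0, 0.0, 94.0]
wrist_force: [0.1, 0.4, -0.2]
opening: -0.0001
```

Run:
```python
from h import *
go([.53,.335,.07],94)
c2,im2=shot('side','s39');c3,im3=shot('scene','sc39'); cv2.imwrite('pics/s39z.png',np.hstack([cv2.resize(im2[120:260,190:320],None,fx=3,fy=3),cv2.resize(im3[120:260,190:320],None,fx=3,fy=3)]))
```

```text
now [0.5325 0.3274 0.2197] [-1.800e+02  2.000e-02  9.404e+01] t 42.12 F [ 0.1  0.4 -0.2] shift units [ 0.13  -0.032  2.495] turnz 0.01
```

View pics/s39z.png

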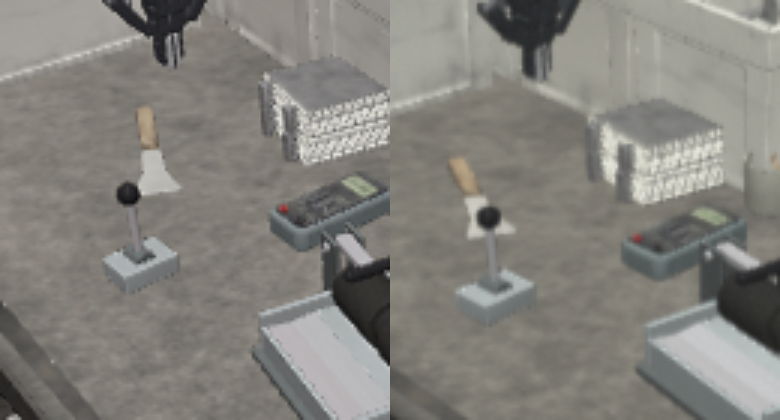

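Call:
arm_command(motion=[[0, [0.1, -0.03, 0.7], [0, 0, 0]], [0, [0, 0, 0.8], [0, 0, 0]], [0, [0, 0, 0.7], [0, 0, 0]], [0, [0, 0, 0.29], [0, 0, 0]], [0, [0, -0.3, 0], [0, 0, 0]], [0, [0, -0.2, 0], [0, 0, 0]], [0, [0, -0.15, 0], [0, 0, 0]], [0, [0, -0.15, 0], [0, 0, 0]], [0, [0, -0.15, 0], [0, 0, 0]], [0, [0, -0.15, 0], [0, 0, 0]], [0, [0, -0.1, 0], [0, 0, 0]], [0, [0, 0, 0], [0, 0, 0]]])

```text
time: 43.72
ee_pos: [0.4582, 0.3276, 0.0702]
tcp_rot: [-180.0, -0.0, 94.0]
wrist_force: [0.3, 0.4, -0.2]
opening: -0.0001
```

Run:
```python
from h import *
go([.4555,.333,.07],94)
c2,im2=shot('side','s40');c3,im3=shot('scene','sc40'); cv2.imwrite('pics/s40z.png',np.hstack([cv2.resize(im2[120:260,190:320],None,fx=3,fy=3),cv2.resize(im3[120:260,190:320],None,fx=3,fy=3)]))
```

```text
now [0.4582 0.3276 0.0702] [-179.99   -0.     93.97] t 43.73 F [ 0.3  0.4 -0.2] shift units [ 0.093 -0.038  0.003] turnz -0.00
```

View pics/s40z.png

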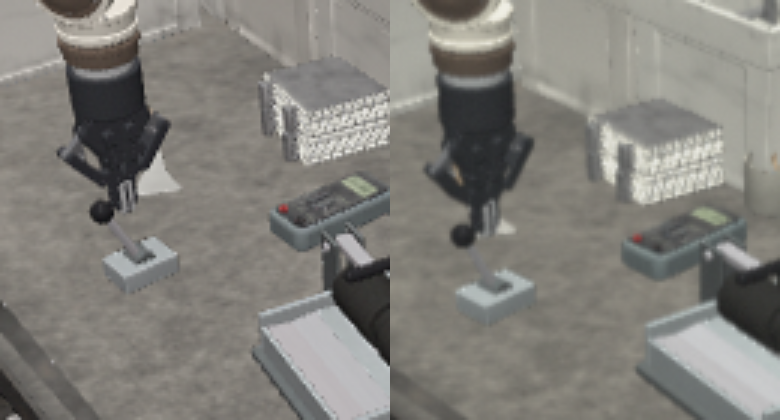

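Call:
arm_command(motion=[[0, [0.05, -0.06, 0], [0, 0, 0]], [0, [0, -0.05, 0], [0, 0, 0]], [0, [0, 0, 0], [0, 0, 0]], [0, [0, 0, 0], [0, 0, 0]]])

```text
time: 44.32
ee_pos: [0.4524, 0.3303, 0.0703]
tcp_rot: [179.9, -0.0, 93.9]
wrist_force: [5.4, 0.7, -1.8]
opening: -0.0001
```

Call:
arm_command(motion=[[0, [0, -0.04, 0], [0, 0, 0]], [0, [0, -0.02, 0], [0, 0, 0]], [0, [0, 0, 0], [0, 0, 0]]])

```text
time: 44.7
ee_pos: [0.4516, 0.3303, 0.071]
tcp_rot: [179.6, -0.0, 93.9]
wrist_force: [18.3, 1.1, -4.0]
opening: 0.0001
```

Run:
```python
from h import *
go([.4555,.333,.07],94)
```

```text
now [0.4516 0.3303 0.071 ] [ 1.796e+02 -4.000e-02  9.388e+01] t 44.7 F [18.3  1.1 -4. ] shift units [0.041 0.069 0.017] turnz -0.02
```

At the hard stop: 18 N with under 1 mm of movement. I'm retreating and doing the final checks.

Call:
arm_command(motion=[[0, [0, 0.3, 0], [0, 0, 0]], [0, [0, 0.6, 0], [0, 0, 0]], [0, [0, 0.3, -0.6], [0, 0, 0]], [0, [0, 0, -0.9], [0, 0, 0]], [0, [0, 0, -0.9], [0, 0, 0]], [0, [-0.9, 0.1, -0.4], [0, 0, 0]], [0, [-0.9, 0.1, -0.3], [0, 0, 0]], [0, [-0.7, 0, 0], [0, 0, 0]], [0, [0, 0, 0], [0, 0, 0]], [0, [0, 0, 0], [0, 0, 0]]])

```text
time: 45.95
ee_pos: [0.5421, 0.1862, 0.256]
tcp_rot: [-180.0, -0.0, 93.9]
wrist_force: [0.4, -0.8, -0.0]
opening: 0.0003
```

Run:
```python
from h import *
go([.4555,.333,.07],94)
c,im=shot('wrist','w41'); c2,im2=shot('side','s41');c3,im3=shot('scene','sc41')
cv2.imwrite('pics/f1.png',cv2.resize(im3[150:330,190:420],None,fx=3.4,fy=3.3,interpolation=cv2.INTER_CUBIC))
cv2.imwrite('pics/f2.png',np.hstack([im[:,:],]))
cv2.imwrite('pics/f3.png',cv2.resize(im2[150:340,200:400],None,fx=3.1,fy=3.1,interpolation=cv2.INTER_CUBIC))
```

```text
now [0.5421 0.1862 0.256 ] [-1.7997e+02 -2.0000e-02  9.3930e+01] t 45.95 F [ 0.4 -0.8 -0. ] shift units [ 2.538 -1.271  3.102] turnz -0.01
```

View pics/f1.png

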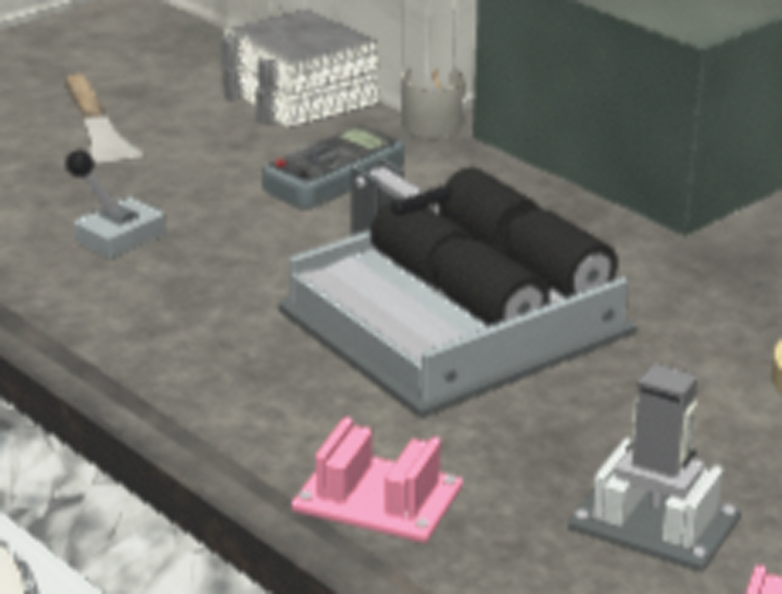

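View pics/f2.png

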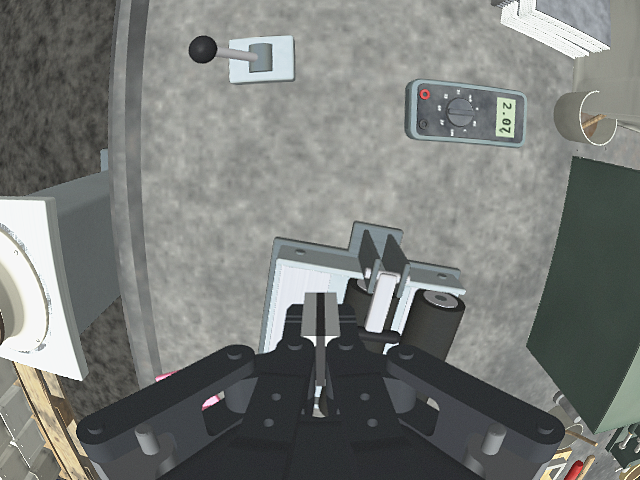

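View pics/f3.png

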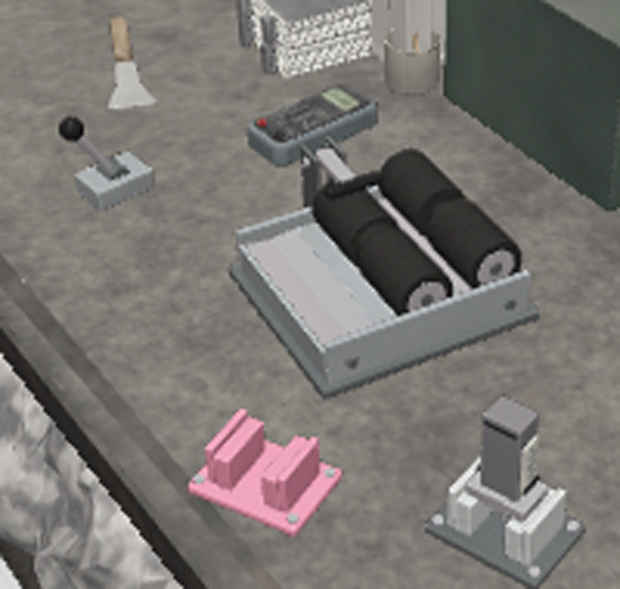

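Run:
```python
from h import *
from workcell import bot
c=cal('wrist'); print(onz(c,(203,49),.097).round(4))
c2=cal('scene');c3=cal('side'); print(tri(c2,(79/3.4+190,163/3.3+150),c3,(71/3.1+200,128/3.1+150)).round(4))
bot.job_done(); print(bot.get_obs()['time'])
```

```text
[0.4296 0.3296 0.097 ]
[0.4287 0.3258 0.0984]
the job is handed in; nothing more can be done
the job is handed in; nothing more can be done
```

The job is done and handed in at about 46 s of the 72 s allowed. I rolled the near roller into the vee, swung the clamp down onto it, measured the groove, put the gauge back and tipped the lever. The other roller was left parked.

**Result:** the pointer rose about 18 mm with the base flat on the roller, so the groove is about 8 mm deep. That is under 12 mm (good), so the lever went fully towards the robot. The groove's outline in the wrist view agreed, at about 8.4 mm.

**Last checks:**
- **Clamp:** the bar measured 53 mm from the middle of the stand (54 mm expected), with the pad down on the roller in the pictures.
- **Gauge:** it stands upright on the grey rest, not a pink one.
- **Lever:** the ball is at x ≈ 0.429 m and 97–98 mm high, which matches the end stop. It took 18 N there with under 1 mm of movement.

**What went wrong on the way:**
- **Roller pushes:** three pushes from behind wedged, peaking at about 97 N at the wrist. The real fingertips sit about 21 mm above the reported TCP, so they touched too high. I then rolled it over the top instead, with up to 30 N on it.
- **Clamp press:** the first press slid off the bar and wedged, at about 109 N at the wrist (limit 120 N). I backed off and repeated it cleanly.
- **40 N limit:** in all of these the fingers were touching, not the gripper's body. Whether the 40 N limit covers that contact I can't tell.
- **Depth reading:** single-view pointer heights were ambiguous, from about 29 to 39 mm. The depth rests on comparing the free and pressed pictures.

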